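Put the block plane away in its dust-tight case and latch the lid

TASK

Put the block plane away: lay it flat in the cork cut-out of the open grey case, let go, then swing the lid down and press its front edge against the rubber seal until the spring catch at the front snaps over the lid's keeper bar and keeps the lid shut by itself. Set the plane down gently, never push on the case or its lid with more than 22 N, and leave the other things on the table where they are.

Things in the scene. Friction and masses are not known exactly. Their poses are not given: they have to be found in the camera images.
- block_plane: Small steel block plane with dark lever cap, 48 wide, 150 long, 63 high, 0.5 to 0.9 kg. Origin: centre of the sole; z up, y along its length (small round knob at -y, tall cap at +y). Parallel bare steel sides, 48 apart, from 8 to 34 above the sole: grasp there, across x. It may lie in the case either way round.
- case: Grey plastic clamshell case, fixed; +x points from its front (catch) to its hinge, z up, origin under its centre. Tray 192 (x) by 136 (y), rim 44 high, seal on it up to 62 high at the front; free width inside 124, length 180. Inside floor z=6 with 8 thick cork round a central cut-out 160 (x) by 56 (y) for the plane. Hinge axis along y at x=+100, z=46. A plane lying askew keeps the lid open.
- case_lid (a joint): Lid angle in rad: 0 flat, grows as it opens about the hinge; starts past upright, stays where left (friction 0.4 N m). Shell 194 long, 138 wide, 34 deep, 0.25 kg. Meets catch and seal at 0.05 to 0.1; the push needed at lid_press then grows to 12 to 15 N, where it catches, at 0.004 to 0.046; 1 mm lower, at about 17 N, it stops hard. That depth differs each time and shows in no pose: feel for it.
- lid_press (a point): Point on the outside face of the lid, on its centre line, 180 from the hinge axis and 34 outward of it, 17 from the front edge: the flat strip to press on with closed fingertips (the strip is 61 long from the front edge; behind it a panel 2.5 higher). Site axes are the lid's: with the lid flat they equal the case's.
- case_catch (a joint): Steel spring catch on the middle of the case front, turning about a pin along y, 18 above the table; hook 16 wide, 60 to 84 high, 10 to 30 in front of the tray. Rad: 0 at rest, grows as the keeper bar on the lid coming down pushes the hook forward (to about 0.12), snaps back to 0 when the bar is under the hook. If it has not caught, the seal lifts the released lid and it stays above 0.03.
- hold_down: Red hold-down clamp, fixed furniture on the right of the case, an obstacle: origin at the foot, post 293 high at x=+136; its arm (26 wide, 178 to 204 high) and red lever (up to 256 high) reach from there towards the robot to x=-162.
- tape_measure: Tape measure, 36x94x69, a bystander near the plane. Origin: centre of its underside.
- sanding_block: Dark sanding block, 67x122x32, a bystander left of the plane. Origin: centre of its underside.
- dust_brush: Wooden dust brush, 34x265x58, a bystander behind the plane. Origin: centre of its underside.
- folding_rule: Yellow folding rule, 16x236x19, a bystander on the right. Origin: centre of its underside.
- try_square: Try square lying flat, 125x214x21, a bystander on the right. Origin: centre of its underside.
- spring_clamp: Black spring clamp, 55x119x26, a bystander on the right. Origin: centre of its underside.

How it is judged:
By the outcome, as a careful person would: the job done as asked, in the order asked, and still so for the second after the job is handed in, with the robot touching nothing.
It also fails if it takes over 59 s, if anything falls off the work surface, if the arm or the gripper's body presses on something with over 40 N, if the wrist force passes 120 N, or if a joint passes its speed limit or range.

ROBOT

A 6-joint arm with a two-finger parallel gripper is mounted at the origin on a cart in front of the work surface, level with it; the furniture and walls round the work are solid. World frame = base frame: x ahead of the robot, y to its left, z up, the work surface at z = 0. Lengths are in m, angles in degrees, forces in N, time in s.
With the tool pointing down it reaches from about 0.325 to 0.925 m from the base axis. Payload 3.1 kg.
Tool frame: the origin (TCP) lies between the finger pads; the fingertips stand 14 mm ahead of it and the grasp point (between the pads) lies 5 mm behind it (arm.nose_length is the distance from the TCP to the fingertips, in m); z points along the fingers, y is the direction in which the jaws open and shut (so a half turn about z gives the same grasp; the last joint's range is limited). The gripper opens to 85 mm and grips with 20 to 120 N. Pads are 22 mm wide; open, the fingers measure 114 mm over their backs; the gripper's body (76 mm by 85 mm) begins 54 mm behind the grasp point. The pads swing forward as they close: fully open they stand 13 mm farther back than shut.
Start: joints at [62.785, 12.427, 92.441, -0, 75.132, -6.429], TCP at [0.222, 0.584, 0.206] pointing down, gripper open.
Joint ranges: [-157.48, 157.48], [-44.54, 120.13], [17.64, 146.25], [-64.5, 244.5], [7.68, 150.69], [-147.95, 147.95]. Speed limits (degrees/s): [159.86, 159.86, 180, 180, 180, 180].

INTERFACE

Orientations are given as a 3x3 rotation matrix whose columns are the frame's x, y, z axes.
In Python, from station import arm gives the robot as it stands.
- The arm moves only by the tool send_rows, never from a script. Its argument "moves" is text: rows parted by semicolons, each of 6 numbers parted by spaces: the shift along the tool's x, y, z in m, then the turn, a rotation vector about the tool's x, y, z in rad. In form: x y z rx ry rz; .... A call has exactly 8 rows; each row shifts and turns the pose as measured when the row begins, along the tool's axes as they then stand; what a row does not reach is not made up. A row lasts 1/8 s, in which the tool goes at most 62.5 mm and 10.7 degrees, less where a joint would pass 70% of its speed; a pose out of reach is approached as far as the arm can. A call with a gripper value outside its range is refused whole. "jaw" is the opening, from -1 (shut) to 1 (fully open), so that 0 is half open, set as the call begins (left out, the last holds). The fingers move at their own pace and stop on an object; "grip_force" is the grip in N (left out, the last holds). Time passes only in rows, so rows that do not move let the fingers close, or fill a call up. It gives the time, the measured TCP pose, the force and the opening at its end, in the units of the state.
- arm.read_state(): the state, without advancing time (a new reading comes with each control period).
- arm.grab_frame(name): name is "side" or "top" or "wrist"; returns a dict with "pixels" (480x640x3 uint8, red, green, blue), "camera_matrix" (3x3 intrinsics, pixels), "D" ([k1, k2, p1, p2, k3] as OpenCV has them; the pictures are not rectified), "world_to_cam" (4x4, takes a point from world to camera coordinates). Camera axes: x right, y up, looking along -z (the intrinsics and any distortion apply to the point x, -y, -z); pixel columns grow to the right and rows downward; lengths in m; the calibration is good to about 2 mm. A picture is of the moment at which its call begins. There is no depth.
- arm.finish_job(): hands the job in, once; it reports no verdict.
The state is a dict: "clock": time; "joint_positions": joint angles; "joint_velocities": joint speeds; "tau": joint torques, N m; "tool_pos": TCP position; "eef_rot": TCP orientation; "wrist_force": force on the tool from outside, world axes, zero at the start; "moment": the same for the moment, N m; "grip_width": finger opening in m.
Only numpy, scipy, OpenCV 4.12 (cv2) and the standard library are available. Lean on these libraries where they do the work, as an engineer would, in place of code of your own. Each camera call takes 0.05 s, during which the arm holds its last target.

## Working session

There is one attempt and no reset: what is moved stays moved. The work goes in short steps, Python scripts to look and compute and a tool call to move; the robot and the scene stay as the last step left them, time stands still between calls to the robot, and variables do not carry over. Pictures are saved under pics/ and viewed, and the job is handed in when it is done.

Besides the shell and the picture viewer there is one more tool, called after ">>>" by a JSON object that holds its "fn" and its "kwargs", one argument or row to a line. send_rows: Moves the arm, as the interface text tells. Its arguments: {"type":"object","properties":{"moves":{"type":"string"},"jaw":{"type":"number"},"grip_force":{"type":"number"}},"required":["moves"]}

```bash
ls; mkdir -p pics; python3 - <<'E'
from station import arm
import cv2,pickle
s=arm.read_state();print(s)
print(arm.nose_length)
d={}
for n in("side","top","wrist"):
    f=arm.grab_frame(n);d[n]=f
    cv2.imwrite(f"pics/{n}0.png",f["pixels"][:,:,::-1]);print(n,f["camera_matrix"],f["D"],f["world_to_cam"])
pickle.dump(d,open("f0.pkl","wb"))
E
```

```text
pics
{'clock': 0.0, 'joint_positions': array([ 6.27850447e+01,  1.24794954e+01,  9.25283536e+01,  1.61153319e-04,
        7.51342825e+01, -6.42827852e+00]), 'joint_velocities': array([ 0.11943055,  0.04261549, -0.08904357,  0.0124638 ,  0.09700147,
       -0.00696944]), 'tau': array([ 5.03727879e-04, -3.96861398e+01, -3.03846252e+01, -2.12719715e-04,
        9.98399832e-03,  6.66761068e-06]), 'tool_pos': array([0.22137197, 0.58353114, 0.20473988]), 'eef_rot': array([[-9.34907809e-01,  3.54888851e-01, -1.13689833e-03],
       [ 3.54890562e-01,  9.34905251e-01, -2.20480102e-03],
       [ 2.80432920e-04, -2.46476017e-03, -9.99996923e-01]]), 'wrist_force': array([ 0.07503289, -0.05762036,  0.52464295]), 'moment': array([ 0.02145061,  0.00992467, -0.0597696 ]), 'grip_width': 0.08531040319504644}
0.014
side [[537.3253654    0.         317.35423411]
 [  0.         537.3253654  245.09350755]
 [  0.           0.           1.        ]] [-0.12305384  0.          0.          0.          0.        ] [[-9.99318752e-01 -3.34768638e-02 -1.55348404e-02  5.15957510e-01]
 [-1.33710316e-03 -3.87815090e-
[... 332 characters left out ...]
        0.          0.        ] [[-0.00839996 -0.99991989 -0.00946832  0.22199177]
 [ 0.99892625 -0.00882227  0.04548097 -0.50201392]
 [-0.04556085 -0.00907612  0.99892033 -1.23003021]
 [ 0.          0.          0.          1.        ]]
wrist [[410.7901744    0.         317.88524961]
 [  0.         410.7901744  239.48162841]
 [  0.           0.           1.        ]] [-0.08049088  0.          0.          0.          0.        ] [[ 3.54530850e-01  9.35043907e-01 -8.76466128e-04 -6.24273187e-01]
 [-8.92862577e-01  3.38258735e-01 -2.97283445e-01  3.90974021e-02]
 [-2.77676602e-01  1.06178716e-01  9.54788869e-01 -3.78445883e-01]
 [ 0.00000000e+00  0.00000000e+00  0.00000000e+00  1.00000000e+00]]
```

View pics/side0.png

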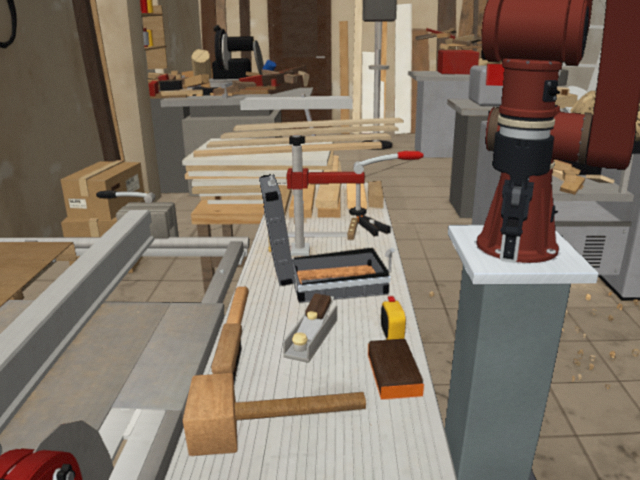

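View pics/top0.png

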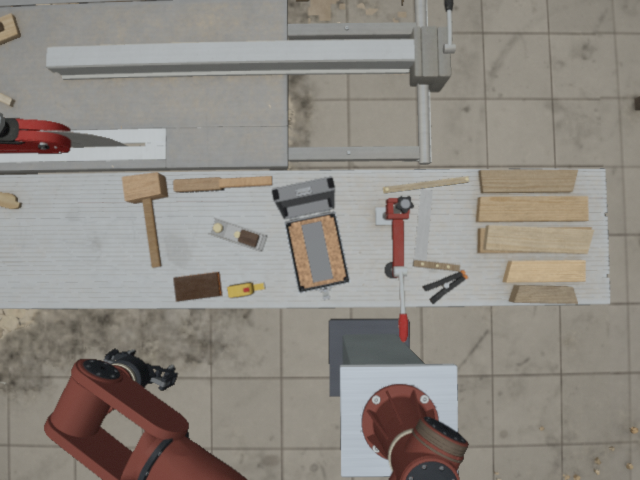

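View pics/wrist0.png

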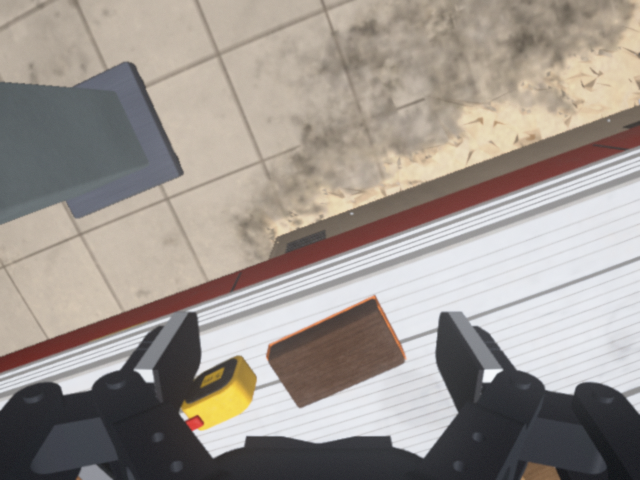

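```bash
cat > h.py <<'E'
import numpy as np,cv2,pickle
def ray(f,uv):
    p=cv2.undistortPoints(np.array(uv,float).reshape(-1,1,2),f["camera_matrix"],np.array(f["D"],float))[:,0]
    T=f["world_to_cam"];R=T[:3,:3];t=T[:3,3]
    d=np.c_[p[:,0],-p[:,1],-np.ones(len(p))]@R
    return -R.T@t,d
def onz(f,uv,z):
    o,d=ray(f,uv);return o+d*((z-o[2])/d[:,2])[:,None]
def proj(f,P):
    T=f["world_to_cam"];c=np.atleast_2d(P)@T[:3,:3].T+T[:3,3]
    c=c*[1,-1,-1]
    q,_=cv2.projectPoints(c,np.zeros(3),np.zeros(3),f["camera_matrix"],np.array(f["D"],float));return q[:,0]
def tri(f1,u1,f2,u2):
    A=[];b=[]
    o1,d1=ray(f1,[u1]);o2,d2=ray(f2,[u2])
    M=np.zeros((3,3));v=np.zeros(3)
    for o,d in((o1,d1[0]),(o2,d2[0])):
        d=d/np.linalg.norm(d);P=np.eye(3)-np.outer(d,d);M+=P;v+=P@o
    return np.linalg.solve(M,v)
def crop(f,x0,y0,x1,y1,k,name):
    im=f["pixels"][y0:y1,x0:x1,::-1]
    cv2.imwrite(name,cv2.resize(im,None,fx=k,fy=k,interpolation=cv2.INTER_CUBIC))
E
python3 - <<'E'
from h import *
d=pickle.load(open("f0.pkl","rb"))
crop(d["top"],160,160,360,310,4,"pics/tc.png")
crop(d["side"],240,130,440,280,4,"pics/sc.png")
E
```

```text
(no output)
```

View pics/tc.png

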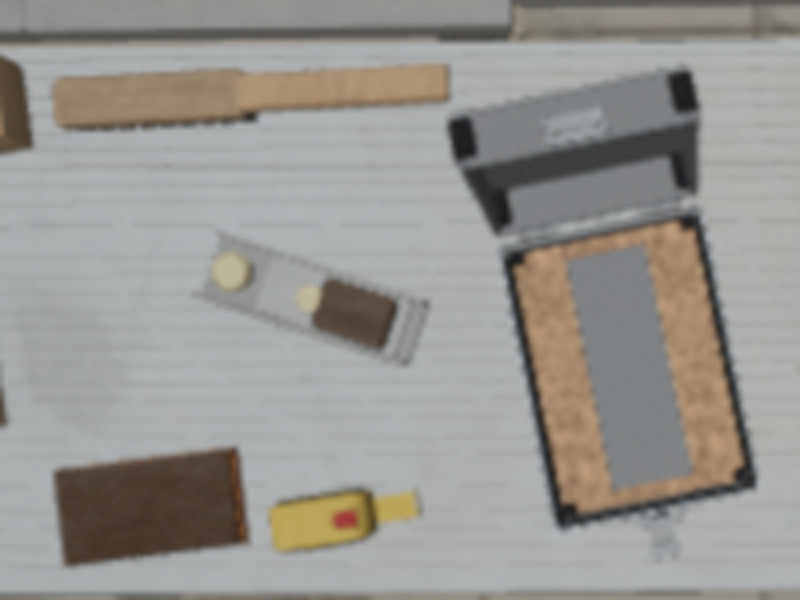

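View pics/sc.png

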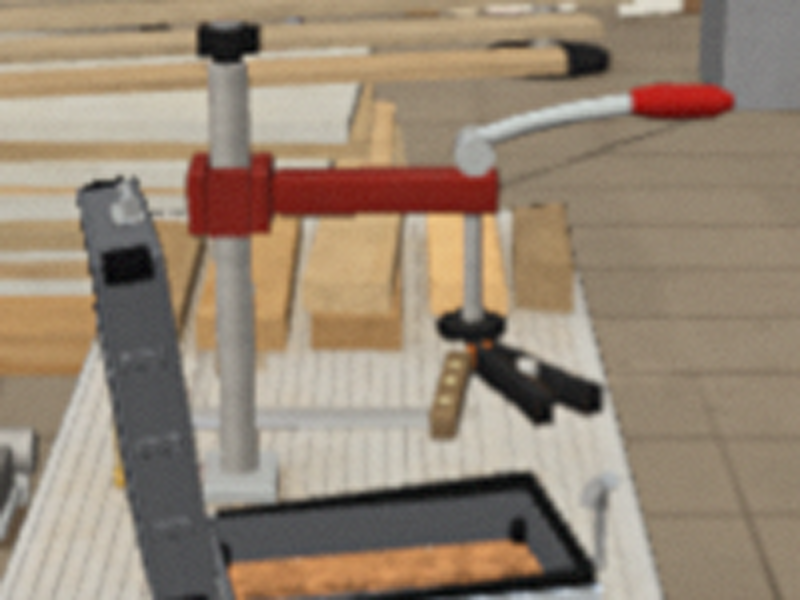

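```bash
python3 - <<'E'
from h import *
d=pickle.load(open("f0.pkl","rb"));t=d["top"];np.set_printoptions(precision=4,suppress=True)
c=lambda L:np.array(L)/4.+[160-.375,160-.375]
cut=onz(t,c([(570,262),(648,246),(692,474),(612,492)]),.014);print(cut,cut.mean(0))
rim=onz(t,c([(505,255),(697,212),(755,484),(563,526)]),.05);print(rim,rim.mean(0))
pl=onz(t,c([(222,232),(428,302),(408,364),(196,293)]),.025);print(pl,pl.mean(0))
for q in (cut,rim,pl):
    print([np.linalg.norm(q[i]-q[i-1]) for i in range(4)],[np.degrees(np.arctan2(*(q[i]-q[i-1])[1::-1])) for i in range(4)])
oth=onz(t,c([(55,470),(235,448),(248,540),(66,565),(272,500),(272,550),(370,490),(420,505),(450,66),(450,100)]),.04);print(oth)
# catch, hold-down arm end
print(onz(t,c([(662,550)]),.07)); print(onz(t,[(399,215),(399,270),(403,338)],.2))
E
```

```text
[[0.5342 0.2577 0.014 ]
 [0.5446 0.2047 0.014 ]
 [0.39   0.1764 0.014 ]
 [0.3783 0.2305 0.014 ]] [0.4618 0.2173 0.014 ]
[[0.5367 0.2991 0.05  ]
 [0.564  0.1722 0.05  ]
 [0.3848 0.136  0.05  ]
 [0.3584 0.2621 0.05  ]] [0.461  0.2174 0.05  ]
[[0.5559 0.4926 0.025 ]
 [0.5073 0.3531 0.025 ]
 [0.4657 0.3667 0.025 ]
 [0.5148 0.5102 0.025 ]] [0.5109 0.4307 0.025 ]
[np.float64(0.15821513254110842), np.float64(0.054051571799484714), np.float64(0.15713979047424184), np.float64(0.0553587113946791)] [np.float64(9.924911718481301), np.float64(-78.90274866504282), np.float64(-169.61010184690787), np.float64(102.18840409564797)]
[np.float64(0.18212689713314154), np.float64(0.1297774145037007), np.float64(0.18277366664790567), np.float64(0.1287874650905521)] [np.float64(11.736516938603387), np.float64(-77.86894558462616), np.float64(-168.572924584059), np.float64(101.84753101828011)]
[np.float64(0.044745355835578676), np.float64(0.14775343996319806), np.float64(0.043772538916283396), np.float64(0.15165318553741167)] [np.float64(-23.146470579496455), np.float64(-109.21414995701156), np.float64(161.87059584197712), np.float64(71.11655468207381)]
[[0.3967 0.6011 0.04  ]
 [0.4106 0.4802 0.04  ]
 [0.3497 0.4716 0.04  ]
 [0.3337 0.5935 0.04  ]
 [0.376  0.4555 0.04  ]
 [0.343  0.4556 0.04  ]
 [0.3823 0.3903 0.04  ]
 [0.3721 0.3571 0.04  ]
 [0.6645 0.3361 0.04  ]
 [0.6416 0.3362 0.04  ]]
[[0.344  0.1975 0.07  ]]
[[0.5426 0.0262 0.2   ]
 [0.4159 0.0282 0.2   ]
 [0.2605 0.0212 0.2   ]]
```

```bash
python3 - <<'E'
from h import *
d=pickle.load(open("f0.pkl","rb"));t=d["top"];s=d["side"];np.set_printoptions(precision=4,suppress=True)
c=lambda p:np.array(p)/4.+[160-.375,160-.375]
e=lambda p:np.array(p)/4.+[240-.375,130-.375]
P=tri(t,c((449,120)),s,e((80,190)));Q=tri(t,c((465,165)),s,e((148,185)))
print(P,Q)
a=np.radians(11.4);R=np.array([[np.cos(a),-np.sin(a),0],[np.sin(a),np.cos(a),0],[0,0,1]])
o=np.array([.461,.217,0])
for X in(P,Q):print((X-o)@R, proj(t,X),proj(s,X))
for th in np.radians([95,100,105,110,115,120]):
    u=np.array([-np.cos(th),0,np.sin(th)]);n=np.array([np.sin(th),0,np.cos(th)])
    h=np.array([.1,0.069,.046])
    for k in(0,.034):
        W=R@(h+u*.197+n*k)+o
        print(np.degrees(th).round(),W,(proj(t,W)-160+.375)*4,(proj(s,W)-[240,130]+.375)*4)
E
```

```text
[0.6015 0.3131 0.27  ] [0.5738 0.304  0.2701]
[0.1567 0.0664 0.27  ] [[271.4476 186.1474]] [[263.6756 177.5935]]
[0.1277 0.063  0.2701] [[275.6787 198.82  ]] [[278.9967 176.105 ]]
95.0 [0.5622 0.3078 0.2423] [[462.4021 183.9003]] [[183.5524 245.2231]]
95.0 [0.5954 0.3145 0.2393] [[450.7527 125.4085]] [[112.0323 255.967 ]]
100.0 [0.5789 0.3112 0.24  ] [[456.6657 154.5769]] [[147.6951 252.1448]]
100.0 [0.6117 0.3178 0.2341] [[445.8021  97.9214]] [[ 77.1633 268.8904]]
105.0 [0.5954 0.3145 0.2363] [[451.344  126.2717]] [[112.4596 262.0699]]
105.0 [0.6276 0.321  0.2275] [[441.3801  72.0884]] [[ 43.5897 284.6617]]
110.0 [0.6114 0.3177 0.2311] [[446.4938  99.3049]] [[ 78.1835 274.9107]]
110.0 [0.6428 0.324  0.2195] [[437.5253  48.1702]] [[ 11.6302 303.1259]]
115.0 [0.627  0.3209 0.2245] [[442.1626  73.9659]] [[ 45.194  290.5456]]
115.0 [0.6572 0.327  0.2102] [[434.2662  26.3867]] [[-18.4167 324.0975]]
120.0 [0.6419 0.3239 0.2166] [[438.3882  50.5088]] [[ 13.8032 308.8214]]
120.0 [0.6708 0.3297 0.1996] [[431.6207   6.9153]] [[-46.2768 347.3644]]
```

```bash
cat >> h.py <<'E'
from scipy.spatial.transform import Rotation as Rn, Slerp
def Rdown(psi):
    a=np.radians(psi);return np.array([[-np.sin(a),np.cos(a),0],[np.cos(a),np.sin(a),0],[0,0,-1.]])
def plan(st,pos,Rt,n=8):
    p=np.array(st["tool_pos"]);R=np.array(st["eef_rot"]);pos=np.array(pos,float)
    rv=(Rn.from_matrix(R.T@Rt)).as_rotvec()
    print("dist",np.linalg.norm(pos-p).round(4),"turn",np.degrees(np.linalg.norm(rv)).round(2))
    out=[]
    for i in range(n):
        Ri=R@Rn.from_rotvec(rv*i/n).as_matrix()
        out.append(" ".join(f"{v:.4f}" for v in np.r_[Ri.T@(pos-p)/n,rv/n]))
    print("; ".join(out))
def st(s):
    print("t",s["clock"],"pos",np.round(s["tool_pos"],4),"psi",np.degrees(np.arctan2(s["eef_rot"][1][1],s["eef_rot"][0][1])).round(2),"z",np.round(s["eef_rot"][:,2],4),"F",np.round(s["wrist_force"],2),"gw",round(s["grip_width"],4),"j",np.round(s["joint_positions"],1))
E
python3 - <<'E'
from h import *
from station import arm
d=pickle.load(open("f0.pkl","rb"));w=d["wrist"]
s=arm.read_state();R=s["eef_rot"];p=s["tool_pos"]
print("cam in tool",R.T@(ray(w,[(320,240)])[0]-p),"dir",ray(w,[(320,240)])[1]@R)
for z in(.014,.1,.18):print(proj(w,p+R@[0,0,z]))
plan(s,[.511,.431,.18],Rdown(-19),9)
E
```

```text
cam in tool [ 7.53494525e-02 -6.14632693e-05 -1.67365672e-01] dir [[-0.29867417  0.00623184  0.95434952]]
[[317.5674475  277.23789416]]
[[317.53157118 228.24602465]]
[[317.51345117 203.08116637]]
dist 0.3283 turn 88.21
-0.0361 -0.0044 0.0028 -0.0002 0.0001 0.1711; -0.0363 0.0018 0.0028 -0.0002 0.0001 0.1711; -0.0355 0.0079 0.0028 -0.0002 0.0001 0.1711; -0.0336 0.0139 0.0028 -0.0002 0.0001 0.1711; -0.0308 0.0194 0.0028 -0.0002 0.0001 0.1711; -0.0270 0.0243 0.0028 -0.0002 0.0001 0.1711; -0.0225 0.0286 0.0028 -0.0002 0.0001 0.1711; -0.0173 0.0320 0.0028 -0.0002 0.0001 0.1711; -0.0116 0.0345 0.0028 -0.0002 0.0001 0.1711
```

>>> {"fn": "send_rows", "kwargs": {
  "moves": "-0.036 -0.0045 0.003 0 0 0.171; -0.0365 0.002 0.003 0 0 0.171; -0.0355 0.008 0.003 0 0 0.171; -0.034 0.014 0.003 0 0 0.171; -0.031 0.0195 0.003 0 0 0.171; -0.027 0.0245 0.003 0 0 0.171; -0.0225 0.0285 0.003 0 0 0.171; -0.017 0.032 0.003 0 0 0.171",
  "jaw": 1
}}

```text
clock: 1.15
tool_pos: [0.4804, 0.4396, 0.1762]
eef_rot: [[0.198, 0.98, -0.006], [0.98, -0.198, -0.005], [-0.006, -0.004, -1.0]]
wrist_force: [-0.3, -0.4, 0.2]
grip_width: 0.0851
```

```bash
python3 - <<'E'
from h import *
from station import arm
f=arm.grab_frame("wrist");s=arm.read_state();st(s);pickle.dump((s,f),open("w1.pkl","wb"))
cv2.imwrite("pics/w1.png",f["pixels"][:,:,::-1])
plan(s,[.511,.431,.13],Rdown(-19),4)
E
```

```text
t 1.2 pos [0.4847 0.4365 0.1757] psi -11.83 z [-0.0021 -0.0077 -1.    ] F [ 2.7  -1.44  0.81] gw 0.0856 j [36.  17.4 89.7 -0.3 73.2 47.9]
dist 0.053 turn 7.18
0.0001 0.0067 0.0114 0.0000 0.0020 0.0313; 0.0003 0.0067 0.0114 0.0000 0.0020 0.0313; 0.0005 0.0067 0.0114 0.0000 0.0020 0.0313; 0.0006 0.0067 0.0114 0.0000 0.0020 0.0313
```

View pics/w1.png

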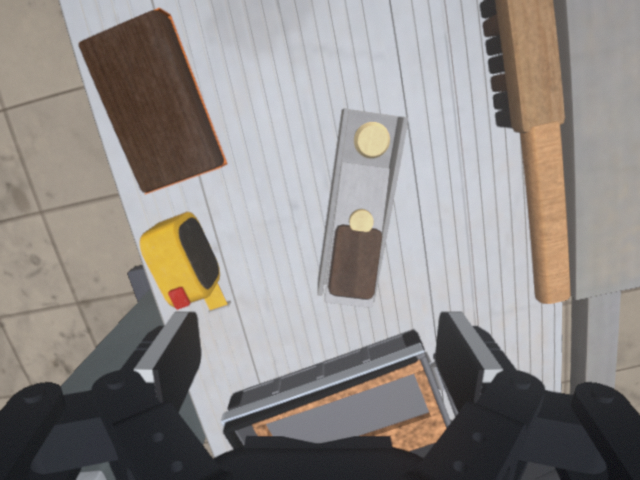

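```bash
python3 - <<'E'
from h import *
s,f=pickle.load(open("w1.pkl","rb"))
crop(f,290,90,440,315,2.6,"pics/w1c.png")
E
```

```text
(no output)
```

View pics/w1c.png

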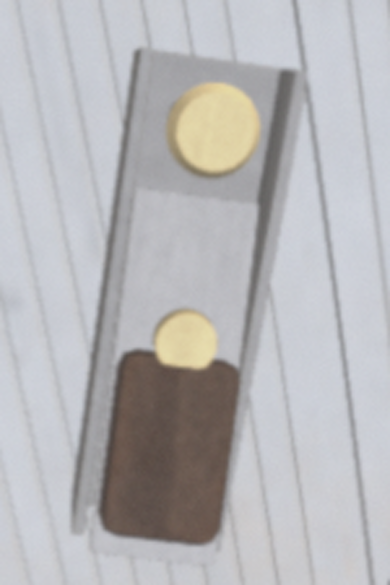

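```bash
python3 - <<'E'
from h import *
np.set_printoptions(precision=4,suppress=True)
s,f=pickle.load(open("w1.pkl","rb"))
c=lambda L:np.array(L)/2.6+[290-.3,90-.3]
for z in(.03,.034):
    q=onz(f,c([(137,50),(72,535),(302,72),(268,280)]),z)
    print(z,q[:,:2].tolist());v=[q[1]-q[0],q[3]-q[2]]
    print([np.degrees(np.arctan2(a[1],a[0])) for a in v], np.linalg.norm(q[2]-q[0]),np.linalg.norm(q[1]-q[0]), np.cross((q[1]-q[0])[:2],(q[2]-q[0])[:2])/np.linalg.norm(q[1]-q[0]))
k=onz(f,c([(213,127)]),.045);k2=onz(f,c([(155,550)]),0.0);print(k,k2)
E
```

```text
0.03 [[0.5136327427639381, 0.5124907086675817], [0.46608425124122754, 0.369633734546969], [0.558555350542902, 0.49759521241369675], [0.5400360155812899, 0.43990007015396954]]
[np.float64(-108.409497159798), np.float64(-107.79590481814563)] 0.047327756108990884 0.1505621934649688 0.04732772570773045
0.034 [[0.5134173507845264, 0.5125171265385244], [0.4664759726738905, 0.3714841931439061], [0.5577663732232497, 0.49781182045189054], [0.5394834986892525, 0.4408533470865005]]
[np.float64(-108.409497159798), np.float64(-107.79590481814559)] 0.046723461112935266 0.1486397701855615 0.04672343109984726
[[0.5295 0.4886 0.045 ]] [[0.4908 0.3442 0.    ]]<stdin>:8: DeprecationWarning: Arrays of 2-dimensional vectors are deprecated. Use arrays of 3-dimensional vectors instead. (deprecated in NumPy 2.0)
```

```bash
python3 - <<'E'
from h import *
from station import arm
s=arm.read_state();st(s)
plan(s,[.5125,.4335,.07],Rdown(-18.3),4)
E
```

```text
t 1.2 pos [0.4847 0.4365 0.1757] psi -11.83 z [-0.0021 -0.0077 -1.    ] F [ 2.7  -1.44  0.81] gw 0.0856 j [36.  17.4 89.7 -0.3 73.2 47.9]
dist 0.1093 turn 6.48
0.0009 0.0070 0.0264 0.0000 0.0020 0.0282; 0.0010 0.0069 0.0264 0.0000 0.0020 0.0282; 0.0012 0.0069 0.0264 0.0000 0.0020 0.0282; 0.0013 0.0069 0.0264 0.0000 0.0020 0.0282
```

>>> {"fn": "send_rows", "kwargs": {
  "moves": "0.001 0.008 0.01 0 0.002 0.03; 0.001 0.008 0.01 0 0.002 0.03; 0.001 0.007 0.01 0 0.002 0.03; 0.001 0.005 0.01 0 0.002 0.02; 0 0 0.015 0 0 0; 0 0 0.015 0 0 0; 0 0 0.015 0 0 0; 0 0 0 0 0 0"
}}

```text
clock: 2.2
tool_pos: [0.5105, 0.4332, 0.0812]
eef_rot: [[0.314, 0.949, -0.006], [0.949, -0.314, -0.002], [-0.004, -0.005, -1.0]]
wrist_force: [-0.7, -0.3, 0.3]
grip_width: 0.0856
```

```bash
python3 - <<'E'
from h import *
from station import arm
s=arm.read_state();st(s)
plan(s,[.5125,.4335,.02],Rdown(-18.3),5)
E
```

```text
t 2.2 pos [0.5105 0.4332 0.0812] psi -18.32 z [-0.0059 -0.0022 -1.    ] F [-0.74 -0.27  0.35] gw 0.0856 j [34.3 24.9 90.7  0.1 64.8 52.6]
dist 0.0612 turn 0.36
0.0002 0.0004 0.0122 -0.0010 0.0008 -0.0001; 0.0002 0.0004 0.0122 -0.0010 0.0008 -0.0001; 0.0002 0.0004 0.0122 -0.0010 0.0008 -0.0001; 0.0002 0.0004 0.0122 -0.0010 0.0008 -0.0001; 0.0002 0.0004 0.0122 -0.0010 0.0008 -0.0001
```

>>> {"fn": "send_rows", "kwargs": {
  "moves": "0.0002 0.0005 0.015 -0.001 0.001 0; 0.0002 0.0005 0.015 -0.001 0.001 0; 0.0002 0.0005 0.015 -0.001 0.001 0; 0.0002 0.0005 0.010 0 0 0; 0 0 0.005 0 0 0; 0 0 0.001 0 0 0; 0 0 0 0 0 0; 0 0 0 0 0 0"
}}

```text
clock: 3.2
tool_pos: [0.5138, 0.4342, 0.0175]
eef_rot: [[0.314, 0.949, 0.001], [0.949, -0.314, 0.002], [0.002, 0.0, -1.0]]
wrist_force: [0.3, 0.7, 0.6]
grip_width: 0.0854
```

```bash
python3 - <<'E'
from h import *
from station import arm
s=arm.read_state();st(s)
plan(s,[.5125,.4335,.02],Rdown(-18.3),1)
f=arm.grab_frame("wrist");cv2.imwrite("pics/w2.png",f["pixels"][:,:,::-1])
E
```

```text
t 3.2 pos [0.5138 0.4342 0.0175] psi -18.31 z [ 6.0e-04  1.5e-03 -1.0e+00] F [0.34 0.69 0.62] gw 0.0854 j [34.2 29.6 91.8  0.1 58.6 52.5]
dist 0.003 turn 0.1
-0.0011 -0.0011 -0.0025 0.0001 -0.0017 -0.0003
```

View pics/w2.png

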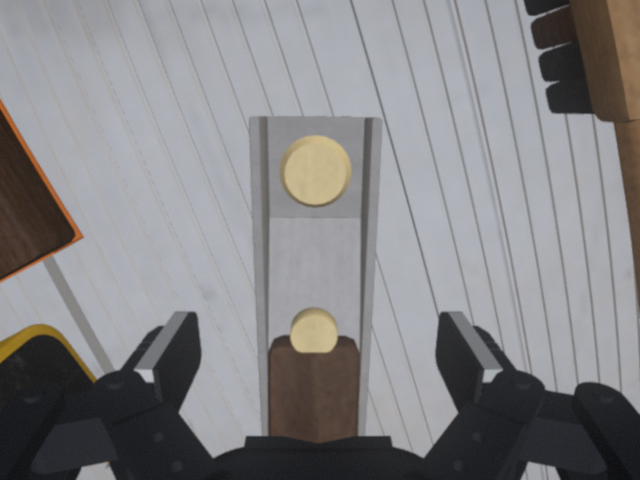

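>>> {"fn": "send_rows", "kwargs": {
  "moves": "0 -0.001 -0.0025 0 0 0; 0 0 0 0 0 0; 0 0 0 0 0 0; 0 0 0 0 0 0; 0 0 0 0 0 0; 0 0 0 0 0 0; 0 0 0 0 0 0; 0 0 0 0 0 0",
  "jaw": -1,
  "grip_force": 80
}}

```text
clock: 4.25
tool_pos: [0.5157, 0.4373, 0.0249]
eef_rot: [[0.315, 0.949, 0.007], [0.949, -0.315, 0.007], [0.009, 0.004, -1.0]]
wrist_force: [0.5, -0.2, 2.3]
grip_width: -0.0002
```

```bash
python3 - <<'E'
from h import *
from station import arm
s=arm.read_state();st(s)
f=arm.grab_frame("wrist");cv2.imwrite("pics/w3.png",f["pixels"][:,:,::-1])
E
```

```text
t 4.25 pos [0.5157 0.4373 0.0249] psi -18.34 z [ 0.0068  0.0072 -1.    ] F [ 0.53 -0.23  2.33] gw -0.0002 j [34.3 29.1 91.6  0.1 58.8 52.6]
```

View pics/w3.png

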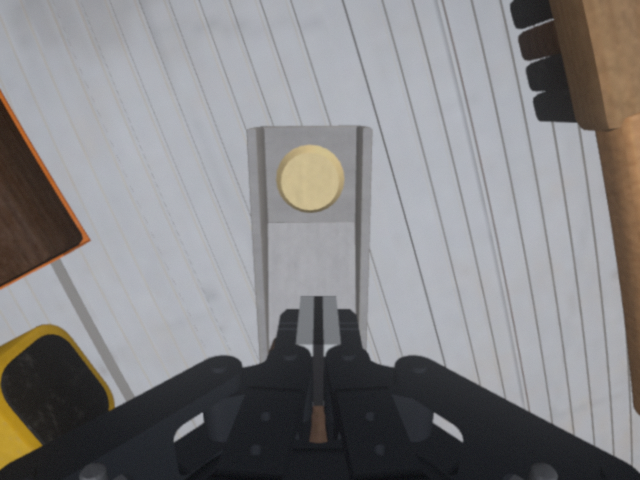

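```bash
python3 - <<'E'
from h import *
d=pickle.load(open("f0.pkl","rb"));w=d["wrist"]
from station import arm
s={"eef_rot":None}
import pickle
# use w1 state? use initial state values
R=np.array([[-9.34907809e-01,3.54888851e-01,-1.13689833e-03],[3.54890562e-01,9.34905251e-01,-2.20480102e-03],[2.80432920e-04,-2.46476017e-03,-9.99996923e-01]]);p=np.array([0.22137197,0.58353114,0.20473988])
for y in(0.,.0427):
  for x in(.011,-.011):
    for z in(-.04,-.03,-.02,-.01,0,.014):print(y,x,z,proj(w,p+R@[x,y,z])[0].round(0))
E
python3 - <<'E'
import cv2,sys
sys.path.insert(0,'.')
for n in("w2","w3"):
    im=cv2.imread(f"pics/{n}.png")[280:480,140:500];cv2.imwrite(f"pics/{n}c.png",cv2.resize(im,None,fx=2.2,fy=2.2))
E
```

```text
0.0 0.011 -0.04 [317. 308.]
0.0 0.011 -0.03 [317. 295.]
0.0 0.011 -0.02 [317. 284.]
0.0 0.011 -0.01 [317. 275.]
0.0 0.011 0 [317. 266.]
0.0 0.011 0.014 [317. 255.]
0.0 -0.011 -0.04 [317. 362.]
0.0 -0.011 -0.03 [317. 347.]
0.0 -0.011 -0.02 [317. 334.]
0.0 -0.011 -0.01 [317. 322.]
0.0 -0.011 0 [317. 311.]
0.0 -0.011 0.014 [317. 298.]
0.0427 0.011 -0.04 [440. 307.]
0.0427 0.011 -0.03 [433. 295.]
0.0427 0.011 -0.02 [426. 284.]
0.0427 0.011 -0.01 [420. 274.]
0.0427 0.011 0 [414. 266.]
0.0427 0.011 0.014 [408. 255.]
0.0427 -0.011 -0.04 [434. 361.]
0.0427 -0.011 -0.03 [427. 347.]
0.0427 -0.011 -0.02 [421. 333.]
0.0427 -0.011 -0.01 [416. 322.]
0.0427 -0.011 0 [411. 311.]
0.0427 -0.011 0.014 [405. 298.]
```

View pics/w2c.png

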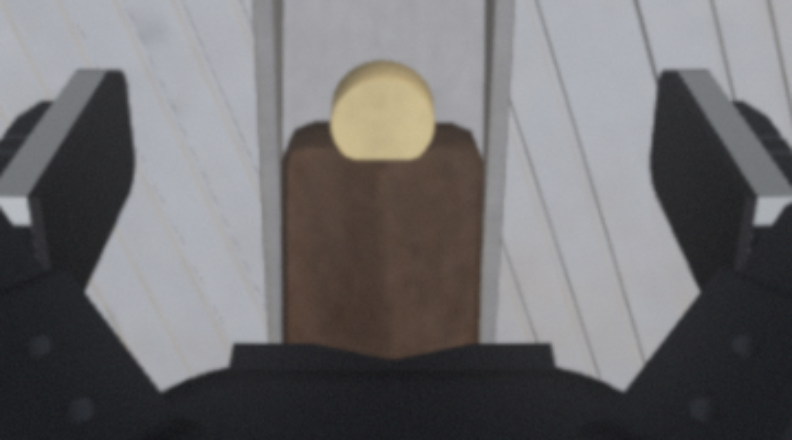

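View pics/w3c.png

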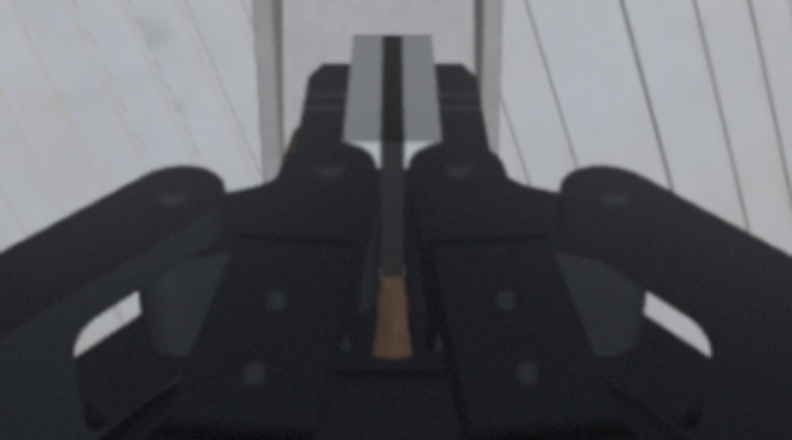

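```bash
python3 - <<'E'
from h import *
from station import arm
s=arm.read_state();f=arm.grab_frame("side");t=arm.grab_frame("top");pickle.dump((s,f,t),open("s4.pkl","wb"));st(s)
p=s["tool_pos"];R=s["eef_rot"]
for z in(-.05,-.03,0,.014):
    u=proj(f,p+R@[0,0,z])[0];print(z,u,(u-[240,200])*4)
crop(f,240,200,440,350,4,"pics/s4.png")
crop(t,160,160,360,310,4,"pics/t4.png")
E
```

```text
t 4.3 pos [0.5158 0.4374 0.025 ] psi -18.34 z [ 0.0068  0.0072 -1.    ] F [-0.33  0.04  1.66] gw 0.0003 j [34.3 29.1 91.6  0.1 58.8 52.6]
-0.05 [308.95098656 302.58278502] [275.80394624 410.33114007]
-0.03 [309.11641498 312.40872107] [276.4656599  449.63488429]
0 [309.36060182 326.82778689] [277.4424073  507.31114756]
0.014 [309.47293195 333.42706081] [277.89172782 533.70824326]
```

View pics/s4.png

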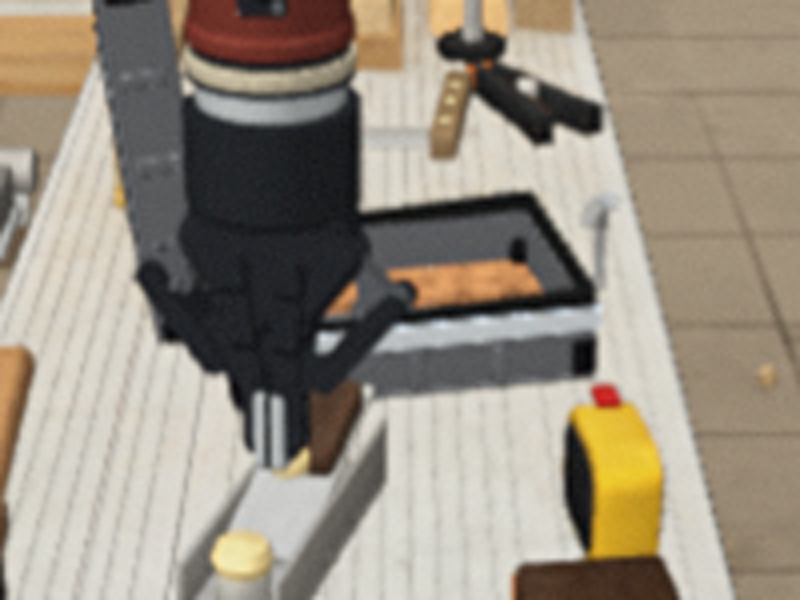

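View pics/t4.png

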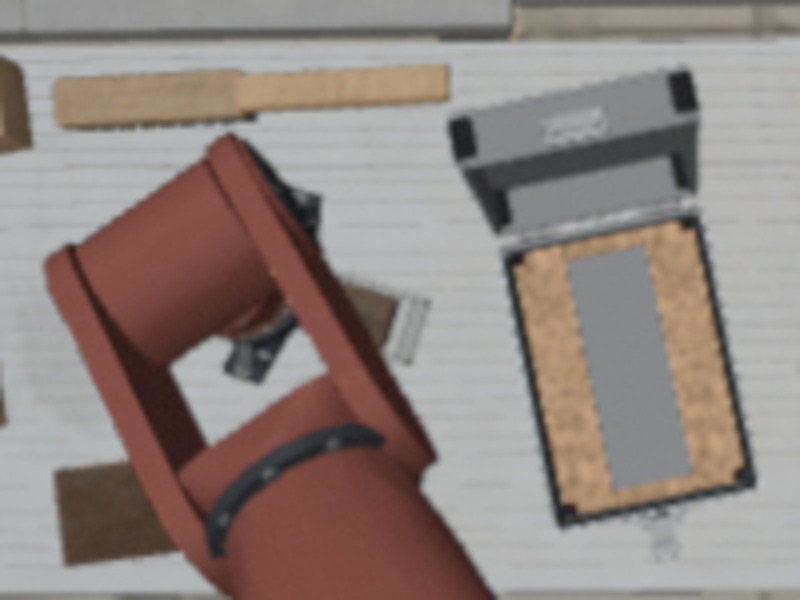

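```bash
python3 - <<'E'
from h import *
from station import arm
np.set_printoptions(precision=4,suppress=True)
s,f,t=pickle.load(open("s4.pkl","rb"));w=arm.grab_frame("wrist");s=arm.read_state();st(s)
p=s["tool_pos"];R=s["eef_rot"]
sp=np.array([272,467])/4.+[240,200]-.375
P=tri(w,(319,296),f,sp);print(P,"tool",R.T@(P-p),proj(w,P),proj(f,P),sp)
# knob triangulation, tops: wrist (311,178), side crop (243,545)
K=tri(w,(311,176),f,np.array([243,543])/4.+[240,200]-.375);print(K)
crop(w,140,80,460,320,2.5,"pics/w5.png")
E
```

```text
t 4.45 pos [0.5158 0.4374 0.025 ] psi -18.34 z [ 0.0068  0.0072 -1.    ] F [-0.22  0.16  0.48] gw 0.0001 j [34.3 29.1 91.6  0.1 58.8 52.6]
[0.5188 0.4461 0.0517] tool [ 0.0094  0.0002 -0.0266] [[316.9593 297.2598]] [[307.1383 316.5124]] [307.625 316.375]
[0.5295 0.4881 0.0387]
```

>>> {"fn": "send_rows", "kwargs": {
  "moves": "0 0 -0.012 0 0 0; 0 0 -0.012 0 0 0; 0 0 -0.012 0 0 0; 0 0 -0.004 0 0 0; 0 0 0 0 0 0; 0 0 0 0 0 0; 0 0 0 0 0 0; 0 0 0 0 0 0",
  "jaw": 1
}}

```text
clock: 5.45
tool_pos: [0.515, 0.4368, 0.0675]
eef_rot: [[0.314, 0.949, 0.006], [0.949, -0.314, 0.007], [0.008, 0.004, -1.0]]
wrist_force: [0.6, -0.3, 0.4]
grip_width: 0.0854
```

```bash
python3 - <<'E'
from h import *
from station import arm
s=arm.read_state();st(s)
plan(s,[.5125,.4335,.04],Rdown(-18.3),3)
f=arm.grab_frame("wrist");cv2.imwrite("pics/w6.png",f["pixels"][:,:,::-1]);pickle.dump((s,f),open("w6.pkl","wb"))
E
```

```text
t 5.45 pos [0.515  0.4368 0.0675] psi -18.33 z [ 0.0063  0.0067 -1.    ] F [ 0.62 -0.3   0.37] gw 0.0854 j [34.3 25.9 90.9  0.1 62.7 52.6]
dist 0.0278 turn 0.53
-0.0014 -0.0005 0.0092 0.0013 -0.0028 -0.0002; -0.0014 -0.0005 0.0092 0.0013 -0.0028 -0.0002; -0.0013 -0.0005 0.0092 0.0013 -0.0028 -0.0002
```

View pics/w6.png

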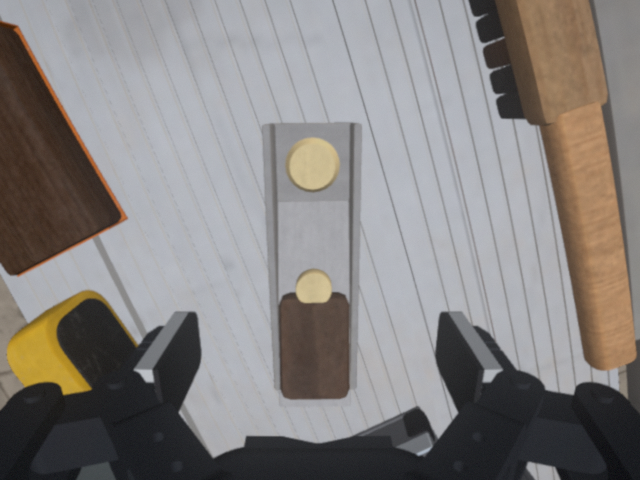

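>>> {"fn": "send_rows", "kwargs": {
  "moves": "-0.0014 -0.0006 0.015 0.0013 -0.0028 0; -0.0014 -0.0006 0.015 0.0013 -0.0028 0; -0.0014 -0.0005 0.015 0.0013 -0.0028 0; 0 0 0.014 0 0 0; 0 0 0.010 0 0 0; 0 0 0.006 0 0 0; 0 0 0.002 0 0 0; 0 0 0 0 0 0"
}}

```text
clock: 6.5
tool_pos: [0.5106, 0.4322, -0.0174]
eef_rot: [[0.315, 0.949, -0.004], [0.949, -0.315, -0.003], [-0.004, -0.003, -1.0]]
wrist_force: [-0.4, 0.1, 1.0]
grip_width: 0.0857
```

```bash
python3 - <<'E'
from h import *
from station import arm
s=arm.read_state();st(s)
plan(s,[.5125,.4335,-.023],Rdown(-18.3),1)
f=arm.grab_frame("wrist");cv2.imwrite("pics/w7.png",f["pixels"][:,:,::-1]);g=arm.grab_frame("side");crop(g,240,200,440,350,4,"pics/s7.png")
E
```

```text
t 6.5 pos [ 0.5106  0.4322 -0.0174] psi -18.33 z [-0.0038 -0.0028 -1.    ] F [-0.36  0.07  1.01] gw 0.0857 j [34.2 32.2 92.3 -0.  55.7 52.6]
dist 0.006 turn 0.27
0.0018 0.0014 0.0056 -0.0027 0.0038 -0.0006
```

View pics/w7.png

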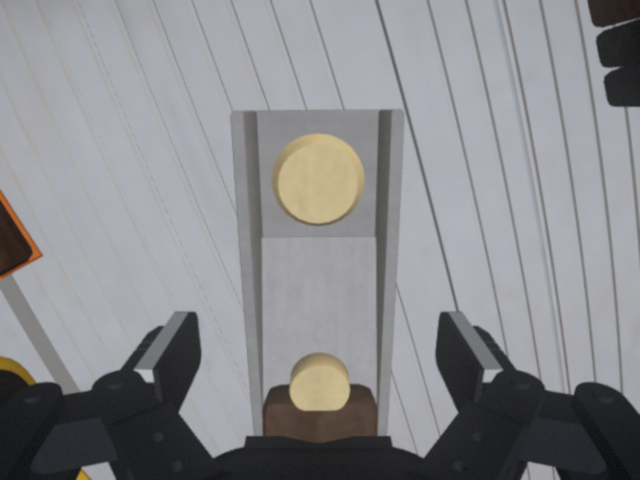

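View pics/s7.png

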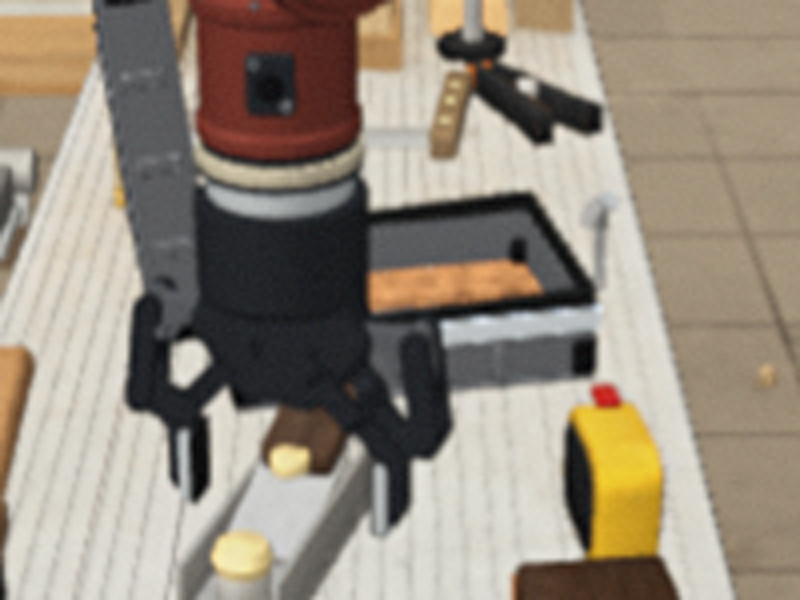

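>>> {"fn": "send_rows", "kwargs": {
  "moves": "0.001 0.0012 0.0045 -0.0027 0.0038 0; 0 0 0.001 0 0 0; 0 0 0 0 0 0; 0 0 0 0 0 0; 0 0 0 0 0 0; 0 0 0 0 0 0; 0 0 0 0 0 0; 0 0 0 0 0 0",
  "jaw": -1,
  "grip_force": 80
}}

```text
clock: 7.6
tool_pos: [0.5134, 0.4339, -0.0212]
eef_rot: [[0.315, 0.949, 0.003], [0.949, -0.315, 0.003], [0.003, 0.002, -1.0]]
wrist_force: [0.2, 0.3, 1.0]
grip_width: 0.0464
```

```bash
python3 - <<'E'
from h import *
from station import arm
s=arm.read_state();st(s)
f=arm.grab_frame("wrist");cv2.imwrite("pics/w8.png",f["pixels"][:,:,::-1]);g=arm.grab_frame("side");crop(g,240,200,440,350,4,"pics/s8.png")
pickle.dump((s,f,g),open("w8.pkl","wb"))
E
```

```text
t 7.6 pos [ 0.5134  0.4339 -0.0212] psi -18.34 z [ 0.0028  0.0025 -1.    ] F [0.16 0.25 1.  ] gw 0.0464 j [34.2 32.6 92.3  0.  55.  52.5]
```

View pics/w8.png

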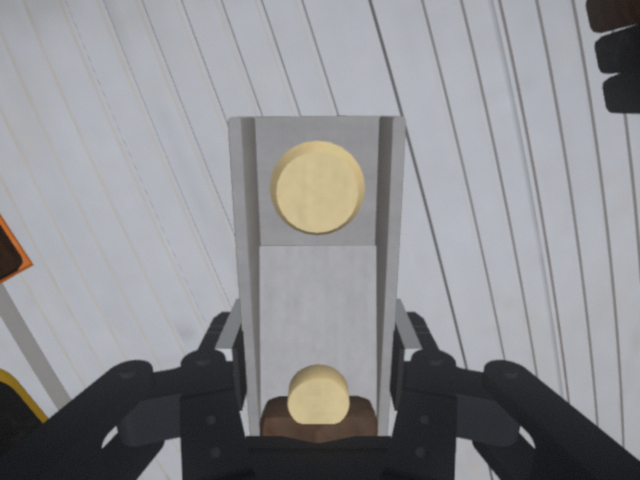

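View pics/s8.png

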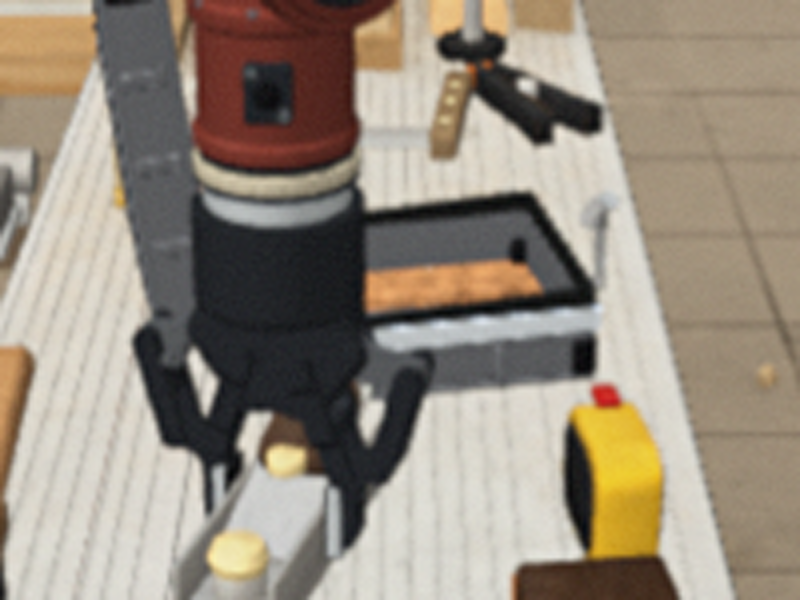

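>>> {"fn": "send_rows", "kwargs": {
  "moves": "0 0 -0.003 0 0 0; 0 0 -0.006 0 0 0; 0 0 -0.012 0 0 0; 0 0 -0.02 0 0 0; 0 0 -0.025 0 0 0; 0 0 -0.025 0 0 0; 0 0 -0.02 0 0 0; 0 0 -0.01 0 0 0"
}}

```text
clock: 8.7
tool_pos: [0.5087, 0.4304, 0.1015]
eef_rot: [[0.315, 0.949, -0.006], [0.949, -0.315, -0.004], [-0.006, -0.005, -1.0]]
wrist_force: [1.6, 0.4, -8.2]
grip_width: 0.047
```

```bash
python3 - <<'E'
from h import *
from station import arm
s=arm.read_state();st(s)
f=arm.grab_frame("wrist");cv2.imwrite("pics/w9.png",f["pixels"][:,:,::-1])
plan(s,[.462,.219,.10],Rdown(-78.6),8)
E
```

```text
t 8.7 pos [0.5087 0.4304 0.1015] psi -18.33 z [-0.0063 -0.0044 -1.    ] F [ 1.57  0.44 -8.17] gw 0.047 j [34.2 23.3 90.5 -0.  66.7 52.5]
dist 0.2165 turn 60.27
-0.0269 0.0028 0.0003 -0.0001 0.0010 0.1315; -0.0263 0.0063 0.0003 -0.0001 0.0010 0.1315; -0.0253 0.0097 0.0003 -0.0001 0.0010 0.1315; -0.0238 0.0129 0.0003 -0.0001 0.0010 0.1315; -0.0219 0.0159 0.0002 -0.0001 0.0010 0.1315; -0.0196 0.0186 0.0002 -0.0001 0.0010 0.1315; -0.0170 0.0211 0.0002 -0.0001 0.0010 0.1315; -0.0141 0.0231 0.0002 -0.0001 0.0010 0.1315
```

View pics/w9.png

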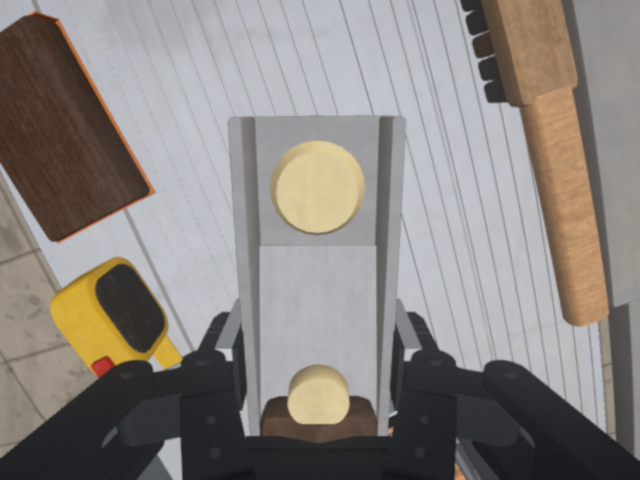

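>>> {"fn": "send_rows", "kwargs": {
  "moves": "-0.027 0.003 0 0 0.001 0.1315; -0.0265 0.0065 0 0 0.001 0.1315; -0.0255 0.0095 0 0 0.001 0.1315; -0.024 0.013 0 0 0.001 0.1315; -0.022 0.016 0 0 0.001 0.1315; -0.0195 0.0185 0 0 0.001 0.1315; -0.017 0.021 0 0 0.001 0.1315; -0.014 0.023 0 0 0.001 0.1315"
}}

```text
clock: 9.75
tool_pos: [0.4549, 0.2134, 0.0999]
eef_rot: [[0.986, 0.167, -0.004], [0.167, -0.986, -0.001], [-0.004, 0.0, -1.0]]
wrist_force: [0.2, 0.0, -7.2]
grip_width: 0.0474
```

>>> {"fn": "send_rows", "kwargs": {
  "moves": "0 0 0 0 0 0; 0 0 0 0 0 0; 0 0 0 0 0 0; 0 0 0 0 0 0; 0 0 0 0 0 0; 0 0 0 0 0 0; 0 0 0 0 0 0; 0 0 0 0 0 0"
}}

```text
clock: 10.75
tool_pos: [0.4538, 0.2136, 0.0991]
eef_rot: [[0.986, 0.168, -0.005], [0.168, -0.986, -0.001], [-0.006, 0.0, -1.0]]
wrist_force: [0.3, 1.1, -7.1]
grip_width: 0.0469
```

```bash
python3 - <<'E'
from h import *
from station import arm
s=arm.read_state();st(s)
f=arm.grab_frame("wrist");cv2.imwrite("pics/w10.png",f["pixels"][:,:,::-1]);g=arm.grab_frame("side");cv2.imwrite("pics/s10.png",g["pixels"][:,:,::-1])
t=arm.grab_frame("top");crop(t,210,160,360,310,4,"pics/t10.png")
pickle.dump((s,f,g,t),open("w10.pkl","wb"))
plan(s,[.462,.219,.10],Rdown(-78.6),2)
E
```

```text
t 10.75 pos [0.4538 0.2136 0.0991] psi -80.31 z [-0.0054 -0.001  -1.    ] F [ 0.33  1.12 -7.13] gw 0.0469 j [ 17.2   4.6 113.7   0.   62.   97.5]
dist 0.0098 turn 1.74
0.0045 -0.0020 -0.0005 0.0000 0.0028 -0.0149; 0.0045 -0.0019 -0.0005 0.0000 0.0028 -0.0149
```

View pics/w10.png

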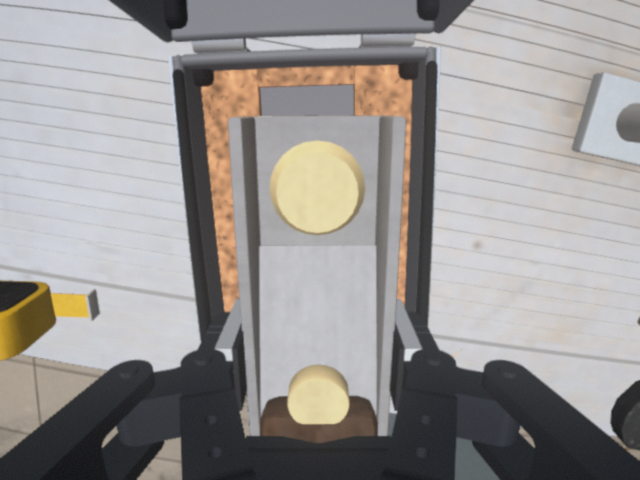

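View pics/s10.png

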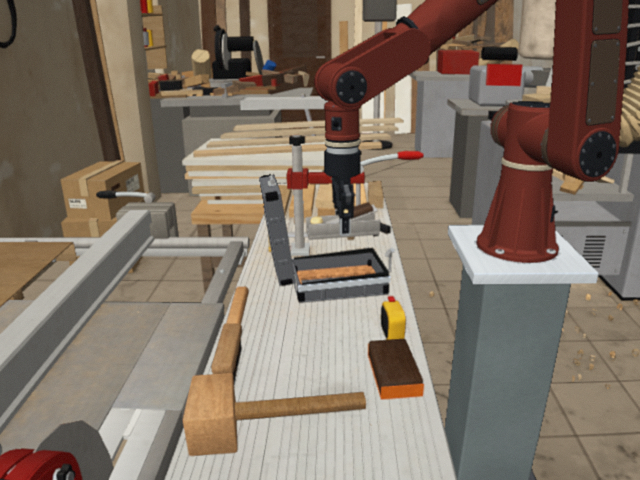

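View pics/t10.png

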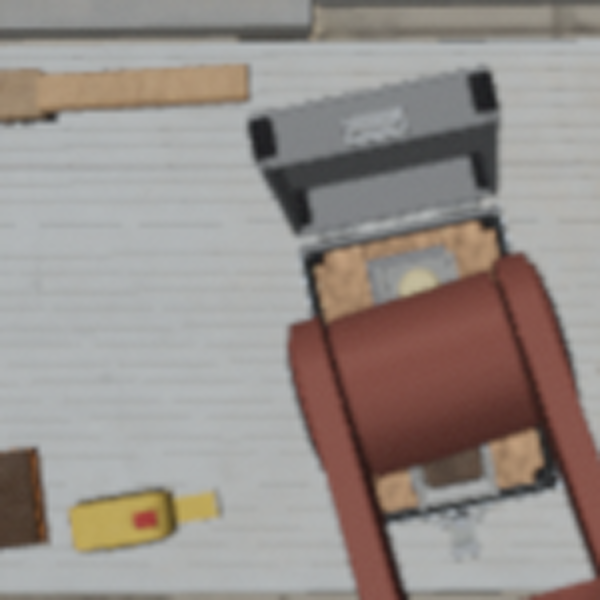

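```bash
python3 - <<'E'
from h import *
np.set_printoptions(precision=4,suppress=True)
s,f,g,t=pickle.load(open("w10.pkl","rb"))
crop(f,160,30,450,250,2.7,"pics/w10c.png")
ang=lambda v:np.degrees(np.arctan2(v[1],v[0]))
q=onz(f,[(260,87),(354,84)],.014);print(q,np.linalg.norm(q[1]-q[0]),ang(q[1]-q[0])+90)
for z in(.044,.05):
    r=onz(f,[(175,62),(202,325),(437,52),(428,310)],z);print(z,r[:,:2].tolist(),ang(r[0]-r[1]),ang(r[2]-r[3]),np.linalg.norm(r[0]-r[2]))
k=onz(f,[(231,117),(404,117),(248,430),(391,430)],.1+.0212+.033);print(k,np.linalg.norm(k[1]-k[0]),ang(k[0]-k[2]),ang(k[1]-k[3]),(k[0]+k[1])/2)
E
```

```text
[[0.5376 0.2621 0.014 ]
 [0.5484 0.2084 0.014 ]] 0.054771380892116216 11.367575818608941
0.044 [[0.542157248147586, 0.30269175801037124], [0.39455620249792345, 0.27550623969006377], [0.5691149002426686, 0.17201908509645314], [0.42795310278502396, 0.14155049235859016]] 10.435918024214189 12.179963576864317 0.13342436978658484
0.05 [[0.5418222252396062, 0.3006308979234751], [0.3982076074149107, 0.2741796095416563], [0.5680518016362097, 0.17348744918933193], [0.43070251996888803, 0.1438417560816389]] 10.435918024214201 12.179963576864319 0.1298208274274854
[[0.5245 0.2488 0.1542]
 [0.5322 0.2038 0.1542]
 [0.4234 0.2326 0.1542]
 [0.4317 0.1842 0.1542]] 0.04564605089880266 9.13007508205134 11.023970427511276 [0.5284 0.2263 0.1542]
```

View pics/w10c.png

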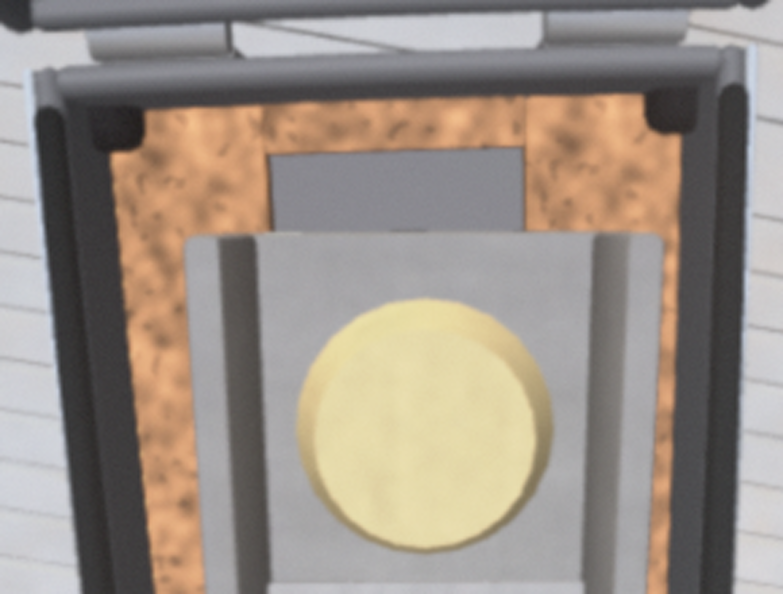

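>>> {"fn": "send_rows", "kwargs": {
  "moves": "0.004 -0.002 0 0 0.003 -0.012; 0.004 -0.002 0 0 0.003 -0.012; 0.003 -0.001 0.005 0 0 -0.006; 0 0 0.01 0 0 0; 0 0 0.01 0 0 0; 0 0 0.01 0 0 0; 0 0 0 0 0 0; 0 0 0 0 0 0"
}}

```text
clock: 11.9
tool_pos: [0.4636, 0.2206, 0.0603]
eef_rot: [[0.98, 0.2, -0.002], [0.2, -0.98, -0.001], [-0.002, 0.0, -1.0]]
wrist_force: [-0.3, 0.8, -6.9]
grip_width: 0.0471
```

```bash
python3 - <<'E'
from h import *
from station import arm
s=arm.read_state();st(s)
f=arm.grab_frame("wrist");cv2.imwrite("pics/w11.png",f["pixels"][:,:,::-1])
plan(s,[.4635,.2195,.03],Rdown(-78.65),2)
E
```

```text
t 11.9 pos [0.4636 0.2206 0.0603] psi -78.48 z [-1.5e-03 -6.0e-04 -1.0e+00] F [-0.26  0.76 -6.95] gw 0.0471 j [ 17.6   9.3 113.5  -0.   57.4  96.1]
dist 0.0303 turn 0.19
-0.0001 0.0005 0.0151 0.0001 0.0008 0.0014; -0.0002 0.0005 0.0151 0.0001 0.0008 0.0014
```

View pics/w11.png

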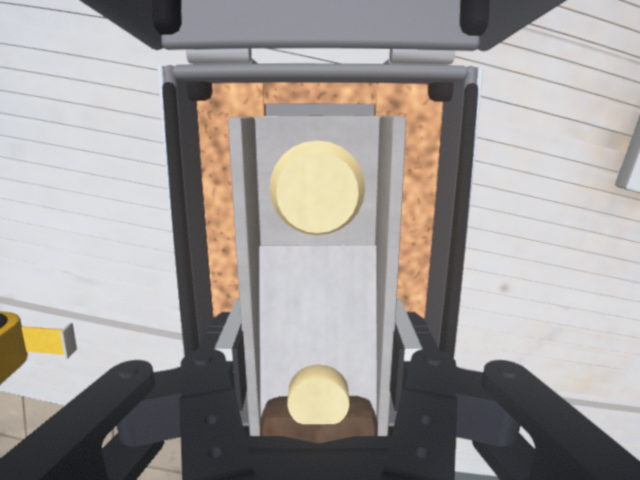

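```bash
python3 - <<'E'
from h import *
from station import arm
np.set_printoptions(precision=4,suppress=True)
f=arm.grab_frame("wrist");
crop(f,150,50,490,300,2.3,"pics/w11c.png")
q=onz(f,[(264.5,103.5),(376,103)],.014);m=q.mean(0);d=q[1]-q[0];a=np.arctan2(d[1],d[0])+np.pi/2;print(q,np.linalg.norm(d),np.degrees(a),m[:2]-.08*np.array([np.cos(a),np.sin(a)]))
E
```

```text
[[0.5374 0.2627 0.014 ]
 [0.5488 0.2083 0.014 ]] 0.05557984611614924 11.800417407887855 [0.4648 0.2191]
```

View pics/w11c.png

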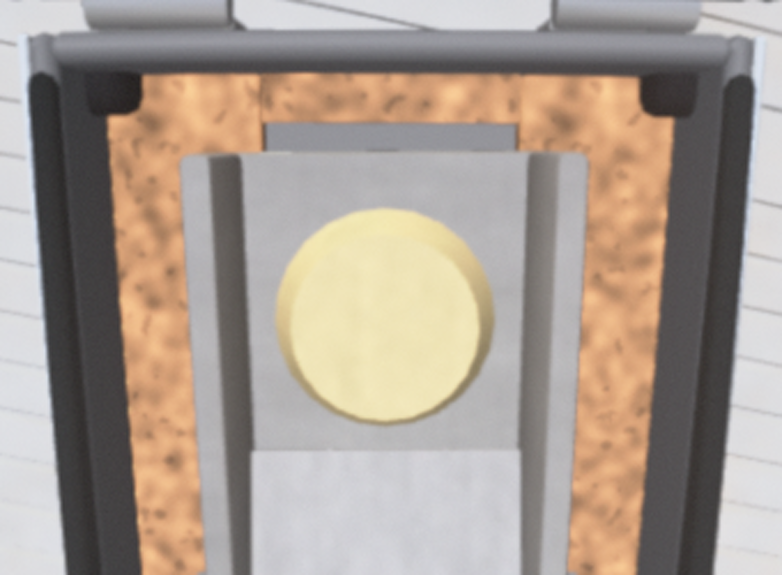

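>>> {"fn": "send_rows", "kwargs": {
  "moves": "0.0002 0.0006 0.01 0 0.001 0; 0.0002 0.0006 0.012 0 0 0; 0 0 0.012 0 0 0; 0 0 0.01 0 0 0; 0 0 0.005 0 0 0; 0 0 0 0 0 0; 0 0 0 0 0 0; 0 0 0 0 0 0"
}}

```text
clock: 13.0
tool_pos: [0.4652, 0.2197, 0.0086]
eef_rot: [[0.98, 0.2, 0.001], [0.2, -0.98, 0.0], [0.001, 0.0, -1.0]]
wrist_force: [0.9, 0.3, -7.9]
grip_width: 0.0469
```

```bash
python3 - <<'E'
from h import *
from station import arm
np.set_printoptions(precision=4,suppress=True)
s=arm.read_state();st(s)
f=arm.grab_frame("wrist");
crop(f,150,50,490,300,2.3,"pics/w12c.png")
plan(s,[.464,.2192,.03],Rdown(-78.65),2)
pickle.dump(f,open("w12.pkl","wb"))
E
```

```text
t 13.0 pos [0.4652 0.2197 0.0086] psi -78.49 z [ 0.001   0.0001 -1.    ] F [ 0.91  0.25 -7.88] gw 0.0469 j [ 17.5  14.3 114.4  -0.   51.3  96. ]
dist 0.0214 turn 0.17
-0.0006 0.0001 -0.0107 0.0001 -0.0005 0.0014; -0.0006 0.0001 -0.0107 0.0001 -0.0005 0.0014
```

View pics/w12c.png

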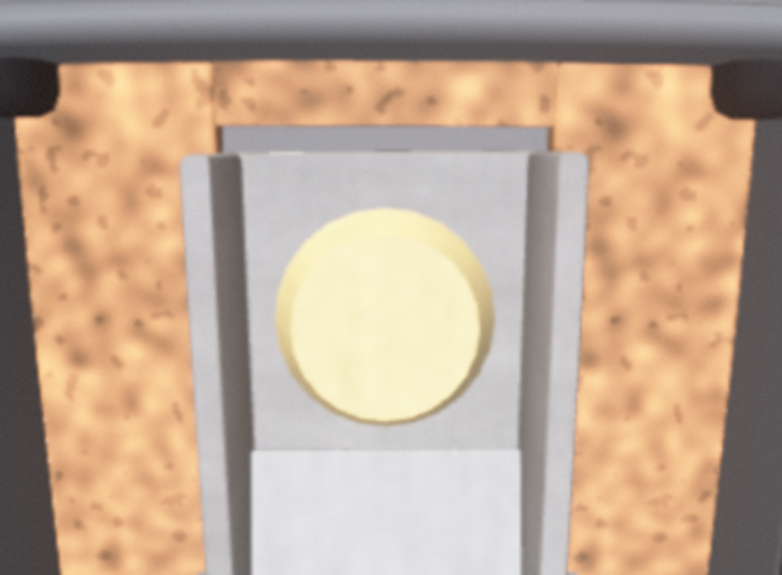

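```bash
python3 - <<'E'
from h import *
np.set_printoptions(precision=4,suppress=True)
f=pickle.load(open("w12.pkl","rb"))
c=lambda L:np.array(L)/2.3+[150-.28,50-.28]
q=onz(f,c([(220,127),(547,127)]),.014);m=q.mean(0);d=q[1]-q[0];a=np.arctan2(d[1],d[0])+np.pi/2;print(q,np.linalg.norm(d),np.degrees(a),m[:2]-.08*np.array([np.cos(a),np.sin(a)]))
k=onz(f,c([(182,155),(587,153)]),.0086+.0212+.034);d=k[1]-k[0];a=np.arctan2(d[1],d[0])+np.pi/2;print(k,np.linalg.norm(d),np.degrees(a),k.mean(0)[:2]-.075*np.array([np.cos(a),np.sin(a)]))
E
```

```text
[[0.5374 0.2624 0.014 ]
 [0.5482 0.2095 0.014 ]] 0.05391608965647569 11.52276391614443 [0.4644 0.22  ]
[[0.5342 0.2577 0.0638]
 [0.5437 0.212  0.0638]] 0.04664652707703749 11.802208504887325 [0.4655 0.2195]
```

>>> {"fn": "send_rows", "kwargs": {
  "moves": "-0.0005 0 0.004 0 0 0; -0.0003 0 0.004 0 0 0; 0 0 0.004 0 0 0; 0 0 0.003 0 0 0; 0 0 0.002 0 0 0; 0 0 0.0015 0 0 0; 0 0 0.001 0 0 0; 0 0 0.001 0 0 0"
}}

```text
clock: 14.05
tool_pos: [0.4651, 0.2198, -0.0126]
eef_rot: [[0.98, 0.2, 0.003], [0.2, -0.98, 0.001], [0.003, -0.0, -1.0]]
wrist_force: [0.6, -0.1, -7.1]
grip_width: 0.0469
```

```bash
python3 - <<'E'
from h import *
from station import arm
s=arm.read_state();st(s)
E
```

```text
t 14.05 pos [ 0.4651  0.2198 -0.0126] psi -78.48 z [ 2.5e-03  6.0e-04 -1.0e+00] F [ 0.56 -0.11 -7.1 ] gw 0.0469 j [ 17.5  16.5 114.6  -0.   48.7  96. ]
```

>>> {"fn": "send_rows", "kwargs": {
  "moves": "0 0 0.0006 0 0 0; 0 0 0.0006 0 0 0; 0 0 0.0005 0 0 0; 0 0 0.0005 0 0 0; 0 0 0 0 0 0; 0 0 0 0 0 0; 0 0 0 0 0 0; 0 0 0 0 0 0"
}}

```text
clock: 15.05
tool_pos: [0.4653, 0.2198, -0.0135]
eef_rot: [[0.98, 0.2, 0.002], [0.2, -0.98, 0.0], [0.002, 0.0, -1.0]]
wrist_force: [-1.9, -0.6, -2.9]
grip_width: 0.0469
```

```bash
python3 - <<'E'
from h import *
from station import arm
s=arm.read_state();st(s)
f=arm.grab_frame("wrist");cv2.imwrite("pics/w13.png",f["pixels"][:,:,::-1])
E
```

```text
t 15.05 pos [ 0.4653  0.2198 -0.0135] psi -78.48 z [ 2.e-03  3.e-04 -1.e+00] F [-1.95 -0.59 -2.89] gw 0.0469 j [ 17.5  16.6 114.6  -0.   48.7  96. ]
```

View pics/w13.png

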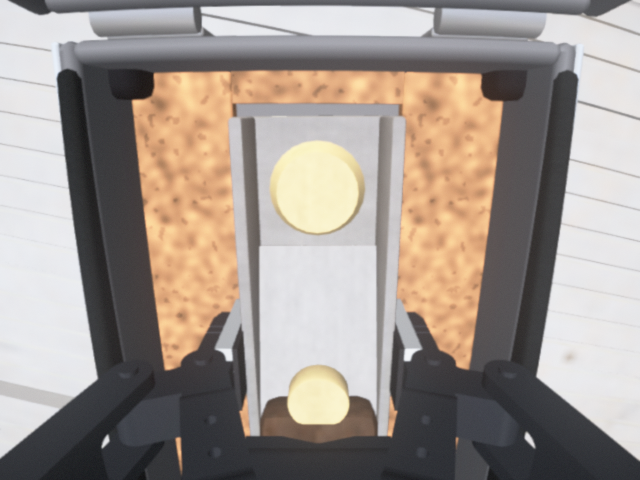

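>>> {"fn": "send_rows", "kwargs": {
  "moves": "0 0 0.0005 0 0 0; 0 0 0.0005 0 0 0; 0 0 0.0005 0 0 0; 0 0 0 0 0 0; 0 0 0 0 0 0; 0 0 0 0 0 0; 0 0 0 0 0 0; 0 0 0 0 0 0"
}}

```text
clock: 16.1
tool_pos: [0.4652, 0.2198, -0.0136]
eef_rot: [[0.98, 0.2, 0.001], [0.2, -0.98, -0.0], [0.001, 0.0, -1.0]]
wrist_force: [-3.9, -1.6, 2.0]
grip_width: 0.0468
```

```bash
python3 - <<'E'
from h import *
from station import arm
s=arm.read_state();st(s);print(s["moment"])
E
```

```text
t 16.1 pos [ 0.4652  0.2198 -0.0136] psi -78.48 z [ 9.e-04 -2.e-04 -1.e+00] F [-3.87 -1.58  2.04] gw 0.0468 j [ 17.5  16.7 114.5  -0.   48.7  96. ]
[-0.26636288  0.60370443 -0.0385192 ]
```

>>> {"fn": "send_rows", "kwargs": {
  "moves": "0 0 0 0 0 0; 0 0 0 0 0 0; 0 0 0 0 0 0; 0 0 0 0 0 0; 0 0 -0.003 0 0 0; 0 0 -0.006 0 0 0; 0 0 -0.012 0 0 0; 0 0 -0.02 0 0 0",
  "jaw": 0.5
}}

```text
clock: 17.1
tool_pos: [0.4691, 0.221, 0.0302]
eef_rot: [[0.98, 0.2, 0.009], [0.2, -0.98, 0.003], [0.01, -0.001, -1.0]]
wrist_force: [-0.4, 0.4, 0.1]
grip_width: 0.0642
```

```bash
python3 - <<'E'
from h import *
from station import arm
s=arm.read_state();st(s)
f=arm.grab_frame("wrist");cv2.imwrite("pics/w14.png",f["pixels"][:,:,::-1])
E
```

```text
t 17.1 pos [0.4691 0.221  0.0302] psi -78.49 z [ 0.0094  0.0027 -1.    ] F [-0.42  0.45  0.12] gw 0.0642 j [ 17.5  12.3 113.9  -0.   53.3  96. ]
```

View pics/w14.png

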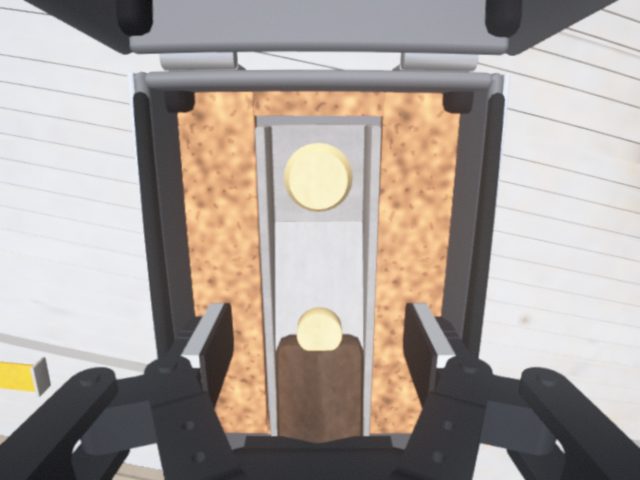

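>>> {"fn": "send_rows", "kwargs": {
  "moves": "0 0 -0.025 0 -0.003 0; 0 0 -0.03 0 -0.003 0; 0 0 -0.035 0 -0.002 0; 0 0 -0.035 0 0 0; 0 0 -0.035 0 0 0; 0 0 -0.035 0 0 0; 0 0 -0.03 0 0 0; 0 0 -0.015 0 0 0"
}}

```text
clock: 18.15
tool_pos: [0.4688, 0.2209, 0.2842]
eef_rot: [[0.98, 0.2, 0.012], [0.2, -0.98, 0.005], [0.013, -0.002, -1.0]]
wrist_force: [-0.1, -0.2, 0.3]
grip_width: 0.0639
```

```bash
cat >>h.py <<'E'
CA=np.radians(11.45);CR=np.array([[np.cos(CA),-np.sin(CA),0],[np.sin(CA),np.cos(CA),0],[0,0,1]]);CO=np.array([.4644,.2198,0])
def c2w(p):return CR@np.array(p)+CO
def w2c(p):return (np.array(p)-CO)@CR
E
python3 - <<'E'
from h import *
from station import arm
s=arm.read_state();st(s);print(w2c(s["tool_pos"]))
p=c2w([.195,0,.27]);print(p)
plan(s,p,Rdown(-78.55),6)
f=arm.grab_frame("wrist");cv2.imwrite("pics/w15.png",f["pixels"][:,:,::-1])
g=arm.grab_frame("side");cv2.imwrite("pics/s15.png",g["pixels"][:,:,::-1])
E
```

```text
t 18.15 pos [0.4688 0.2209 0.2842] psi -78.48 z [ 0.0121  0.0045 -0.9999] F [-0.07 -0.17  0.32] gw 0.0639 j [ 17.4  -4.5 102.    0.   81.8  95.9]
[4.50383684e-03 2.17084747e-04 2.84158251e-01]
[0.65551917 0.25850998 0.27      ]
dist 0.191 turn 0.74
0.0317 0.0001 0.0028 -0.0003 -0.0021 0.0002; 0.0317 0.0001 0.0027 -0.0003 -0.0021 0.0002; 0.0317 0.0001 0.0026 -0.0003 -0.0021 0.0002; 0.0317 0.0001 0.0026 -0.0003 -0.0021 0.0002; 0.0317 0.0001 0.0025 -0.0003 -0.0021 0.0002; 0.0317 0.0000 0.0024 -0.0003 -0.0021 0.0002
```

View pics/w15.png

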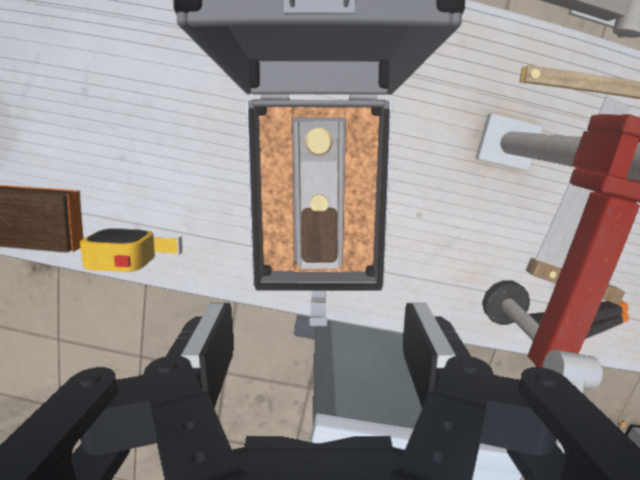

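View pics/s15.png

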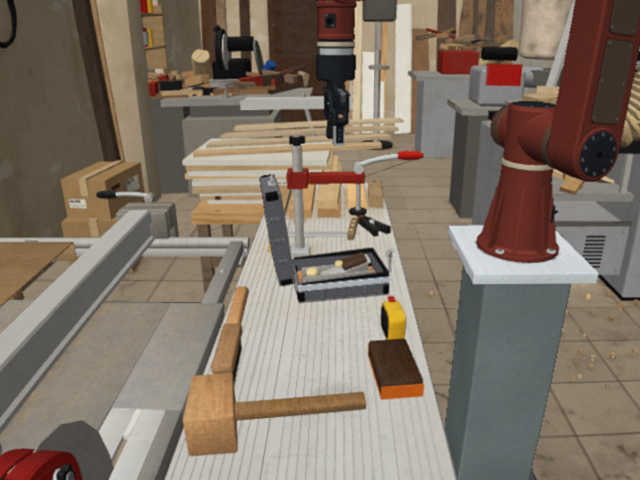

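>>> {"fn": "send_rows", "kwargs": {
  "moves": "0.032 0 0.001 0 -0.002 0; 0.032 0 0.001 0 -0.002 0; 0.032 0 0.001 0 -0.002 0; 0.032 0 0.001 0 -0.002 0; 0.032 0 0.001 0 -0.002 0; 0.032 0 0.001 0 -0.002 0; 0 0 0 0 0 0; 0 0 0 0 0 0",
  "jaw": -1
}}

```text
clock: 19.25
tool_pos: [0.6545, 0.2582, 0.2585]
eef_rot: [[0.979, 0.2, -0.026], [0.2, -0.98, -0.005], [-0.027, -0.0, -1.0]]
wrist_force: [-0.1, 0.3, 0.9]
grip_width: 0.0005
```

```bash
python3 - <<'E'
from h import *
from station import arm
s=arm.read_state();st(s);print(w2c(s["tool_pos"]))
plan(s,c2w([.195,0,.188]),Rdown(-78.55),5)
f=arm.grab_frame("wrist");cv2.imwrite("pics/w16.png",f["pixels"][:,:,::-1])
g=arm.grab_frame("side");crop(g,240,60,440,210,4,"pics/s16.png")
E
```

```text
t 19.25 pos [0.6545 0.2582 0.2585] psi -78.47 z [-0.026  -0.0052 -0.9996] F [-0.05  0.33  0.89] gw 0.0005 j [15.8 21.  76.2  0.1 84.3 94.2]
[ 1.93914821e-01 -5.99711970e-05  2.58477891e-01]
dist 0.0705 turn 1.52
0.0006 -0.0000 0.0141 -0.0000 0.0053 0.0003; 0.0005 -0.0000 0.0141 -0.0000 0.0053 0.0003; 0.0004 -0.0000 0.0141 -0.0000 0.0053 0.0003; 0.0004 -0.0000 0.0141 -0.0000 0.0053 0.0003; 0.0003 -0.0000 0.0141 -0.0000 0.0053 0.0003
```

View pics/w16.png

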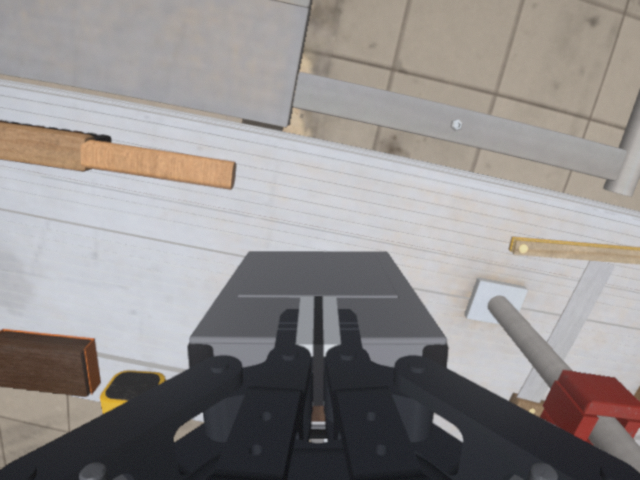

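View pics/s16.png

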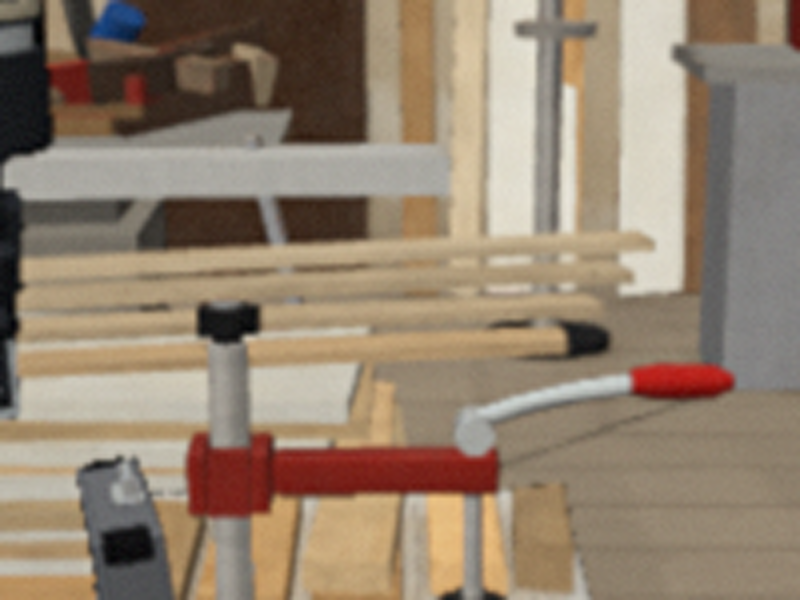

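```bash
python3 - <<'E'
from h import *
from station import arm
f=arm.grab_frame("wrist");s=arm.read_state();st(s)
for th in(90,94,97,100,103):
    a=np.radians(th);x=.1-.197*np.cos(a)+.034*np.sin(a);z=.046+.197*np.sin(a)+.034*np.cos(a)
    print(th,x.round(4),z.round(4),proj(f,[c2w([x,.069,z]),c2w([x,-.069,z])]).round(0).tolist())
E
```

```text
t 19.4 pos [0.6545 0.2583 0.2599] psi -78.46 z [-0.024  -0.0047 -0.9997] F [-0.13  0.3  -0.25] gw -0.0001 j [15.8 20.9 76.1  0.1 84.3 94.2]
90 0.134 0.243 [[189.0, 378.0], [446.0, 379.0]]
94 0.1477 0.2401 [[188.0, 354.0], [447.0, 354.0]]
97 0.1578 0.2374 [[187.0, 335.0], [448.0, 335.0]]
100 0.1677 0.2341 [[187.0, 315.0], [448.0, 315.0]]
103 0.1774 0.2303 [[187.0, 295.0], [448.0, 296.0]]
```

>>> {"fn": "send_rows", "kwargs": {
  "moves": "0 0 0.014 0 0.005 0; 0 0 0.015 0 0.005 0; 0 0 0.015 0 0.005 0; 0 0 0.015 0 0.005 0; -0.003 0 0.012 0 0.003 0; -0.005 0 0.002 0 0 0; -0.006 0 0 0 0 0; -0.006 0 0 0 0 0"
}}

```text
clock: 20.4
tool_pos: [0.631, 0.2538, 0.1819]
eef_rot: [[0.98, 0.201, -0.001], [0.201, -0.98, 0.0], [-0.0, -0.0, -1.0]]
wrist_force: [-0.8, 1.5, 0.9]
grip_width: 0.0001
```

```bash
python3 - <<'E'
from h import *
from station import arm
s=arm.read_state();st(s);print(w2c(s["tool_pos"]))
f=arm.grab_frame("wrist");cv2.imwrite("pics/w17.png",f["pixels"][:,:,::-1])
E
```

```text
t 20.4 pos [0.631  0.2538 0.1819] psi -78.43 z [-5.e-04  1.e-04 -1.e+00] F [-0.76  1.51  0.95] gw 0.0001 j [16.  20.1 85.6  0.  74.4 94.4]
[0.17002021 0.00022979 0.18194447]
```

View pics/w17.png

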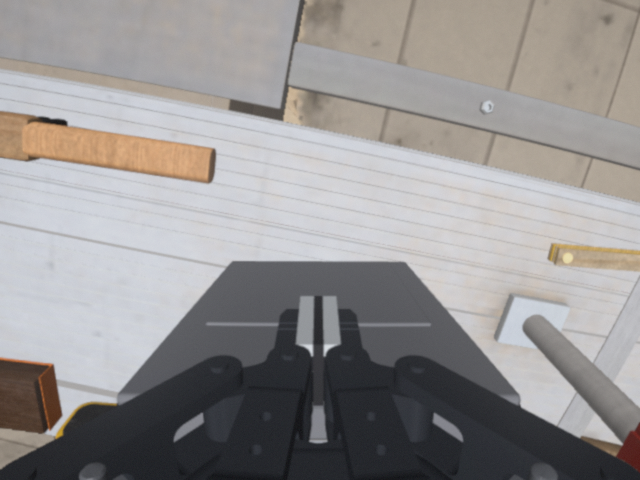

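```bash
cat >>h.py <<'E'
def lidTCP(th,r=.18,tipoff=.028,n=.034):
    a=np.radians(th);return np.array([.1-r*np.cos(a)+n*np.sin(a)+.011,.0,.046+r*np.sin(a)+n*np.cos(a)-tipoff])
def sweep(s,ths,r=.18,tipoff=.028):
    p=w2c(s["tool_pos"]);print(p)
    R=s["eef_rot"];rv=Rn.from_matrix(R.T@Rdown(-78.55)).as_rotvec();print("rot",rv.round(4))
    for t in ths:
        q=lidTCP(t,r,tipoff);d=q-p;print(t,q.round(4),"row %.4f %.4f %.4f"%(d[0],-d[1],-d[2]));p=q
E
python3 - <<'E'
from h import *
from station import arm
s=arm.read_state()
sweep(s,range(94,-3,-4))
E
```

```text
[0.1693473  0.00036138 0.18206276]
rot [-0.0002  0.0012  0.0023]
94 [0.1575 0.     0.1952] row -0.0119 0.0004 -0.0131
90 [0.145 0.    0.198] row -0.0125 -0.0000 -0.0028
86 [0.1324 0.     0.1999] row -0.0126 -0.0000 -0.0019
82 [0.1196 0.     0.201 ] row -0.0127 -0.0000 -0.0010
78 [0.1068 0.     0.2011] row -0.0128 -0.0000 -0.0002
74 [0.0941 0.     0.2004] row -0.0128 -0.0000 0.0007
70 [0.0814 0.     0.1988] row -0.0127 -0.0000 0.0016
66 [0.0688 0.     0.1963] row -0.0125 -0.0000 0.0025
62 [0.0565 0.     0.1929] row -0.0123 -0.0000 0.0034
58 [0.0444 0.     0.1887] row -0.0121 -0.0000 0.0042
54 [0.0327 0.     0.1836] row -0.0117 -0.0000 0.0051
50 [0.0213 0.     0.1777] row -0.0114 -0.0000 0.0059
46 [0.0104 0.     0.1711] row -0.0109 -0.0000 0.0066
42 [-0.      0.      0.1637] row -0.0104 -0.0000 0.0074
38 [-0.0099  0.      0.1556] row -0.0099 -0.0000 0.0081
34 [-0.0192  0.      0.1468] row -0.0093 -0.0000 0.0088
30 [-0.0279  0.      0.1374] row -0.0087 -0.0000 0.0094
26 [-0.0359  0.      0.1275] row -0.0080 -0.0000 0.0100
22 [-0.0432  0.      0.117 ] row -0.0073 -0.0000 0.0105
18 [-0.0497  0.      0.106 ] row -0.0065 -0.0000 0.0110
14 [-0.0554  0.      0.0945] row -0.0057 -0.0000 0.0114
10 [-0.0604  0.      0.0827] row -0.0049 -0.0000 0.0118
6 [-0.0645  0.      0.0706] row -0.0041 -0.0000 0.0121
2 [-0.0677  0.      0.0583] row -0.0032 -0.0000 0.0124
-2 [-0.0701  0.      0.0457] row -0.0024 -0.0000 0.0126
```

>>> {"fn": "send_rows", "kwargs": {
  "moves": "-0.01 0 -0.006 0 0 0; -0.0125 0 -0.006 0 0 0; -0.0125 0 -0.003 0 0 0; -0.0125 0 -0.002 0 0 0; -0.0125 0 -0.001 0 0 0; -0.0125 0 0 0 0 0; -0.0125 0 0.0005 0 0 0; -0.0125 0 0.0015 0 0 0"
}}

```text
clock: 21.45
tool_pos: [0.5315, 0.2335, 0.2017]
eef_rot: [[0.98, 0.201, 0.008], [0.201, -0.98, 0.002], [0.009, -0.001, -1.0]]
wrist_force: [3.1, 0.4, -0.7]
grip_width: -0.0001
```

```bash
python3 - <<'E'
from h import *
from station import arm
s=arm.read_state();st(s)
sweep(s,range(64,26,-4))
f=arm.grab_frame("wrist");cv2.imwrite("pics/w18.png",f["pixels"][:,:,::-1])
g=arm.grab_frame("side");crop(g,240,130,440,280,4,"pics/s18.png")
E
```

```text
t 21.45 pos [0.5315 0.2335 0.2017] psi -78.43 z [ 0.0084  0.0024 -1.    ] F [ 3.12  0.44 -0.73] gw -0.0001 j [16.8  6.9 99.2 -0.  73.3 95.2]
[6.84896697e-02 1.51373423e-04 2.01696922e-01]
rot [-0.0007 -0.0087  0.0022]
64 [0.0627 0.     0.1947] row -0.0058 0.0002 0.0070
60 [0.0504 0.     0.1909] row -0.0122 -0.0000 0.0038
56 [0.0385 0.     0.1862] row -0.0119 -0.0000 0.0046
52 [0.027  0.     0.1808] row -0.0116 -0.0000 0.0055
48 [0.0158 0.     0.1745] row -0.0111 -0.0000 0.0063
44 [0.0051 0.     0.1675] row -0.0107 -0.0000 0.0070
40 [-0.005   0.      0.1597] row -0.0102 -0.0000 0.0077
36 [-0.0146  0.      0.1513] row -0.0096 -0.0000 0.0084
32 [-0.0236  0.      0.1422] row -0.0090 -0.0000 0.0091
28 [-0.032   0.      0.1325] row -0.0083 -0.0000 0.0097
```

View pics/w18.png

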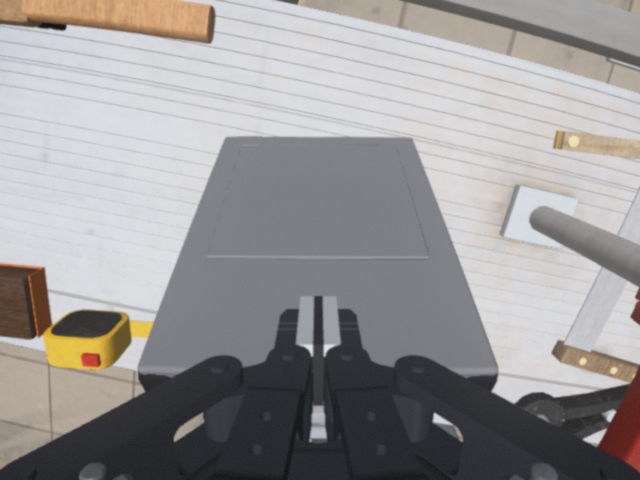

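View pics/s18.png

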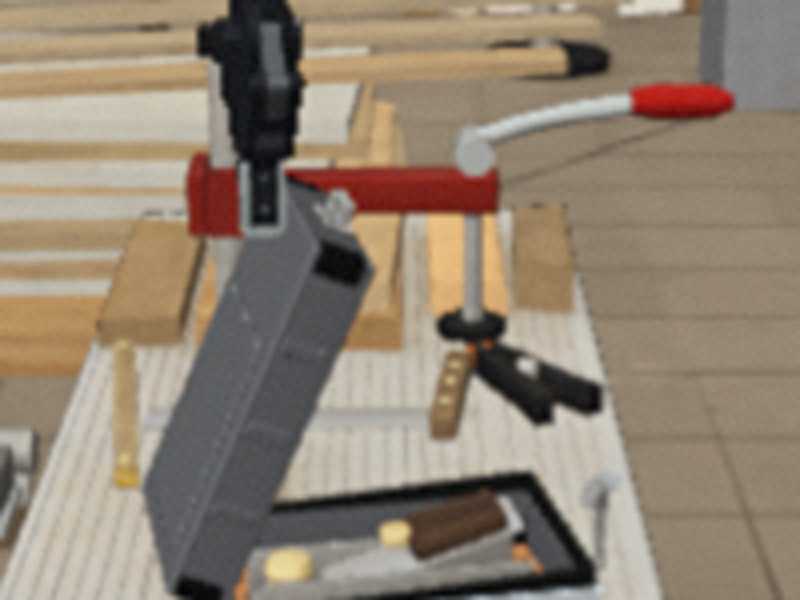

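>>> {"fn": "send_rows", "kwargs": {
  "moves": "-0.010 0 0.005 0 -0.002 0; -0.0125 0 0.005 0 -0.002 0; -0.012 0 0.0055 0 -0.002 0; -0.0115 0 0.006 0 -0.002 0; -0.011 0 0.007 0 0 0; -0.0105 0 0.0075 0 0 0; -0.010 0 0.008 0 0 0; -0.0095 0 0.0085 0 0 0"
}}

```text
clock: 22.55
tool_pos: [0.44, 0.2151, 0.1461]
eef_rot: [[0.98, 0.201, -0.002], [0.201, -0.98, 0.001], [-0.001, -0.001, -1.0]]
wrist_force: [1.6, 0.4, 0.3]
grip_width: -0.0001
```

```bash
python3 - <<'E'
from h import *
from station import arm
s=arm.read_state();st(s)
sweep(s,range(36,4,-4))
f=arm.grab_frame("wrist");cv2.imwrite("pics/w19.png",f["pixels"][:,:,::-1])
g=arm.grab_frame("side");crop(g,240,130,440,280,4,"pics/s19.png")
E
```

```text
t 22.55 pos [0.44   0.2151 0.1461] psi -78.42 z [-1.5e-03  8.0e-04 -1.0e+00] F [1.59 0.41 0.32] gw -0.0001 j [ 1.780e+01 -6.000e-01  1.135e+02  1.000e-01  6.720e+01  9.620e+01]
[-0.02489244  0.00023293  0.14606748]
rot [-0.0011  0.0013  0.0023]
36 [-0.0146  0.      0.1513] row 0.0103 0.0002 -0.0052
32 [-0.0236  0.      0.1422] row -0.0090 -0.0000 0.0091
28 [-0.032   0.      0.1325] row -0.0083 -0.0000 0.0097
24 [-0.0396  0.      0.1223] row -0.0076 -0.0000 0.0103
20 [-0.0465  0.      0.1115] row -0.0069 -0.0000 0.0108
16 [-0.0527  0.      0.1003] row -0.0061 -0.0000 0.0112
12 [-0.058   0.      0.0887] row -0.0053 -0.0000 0.0116
8 [-0.0625  0.      0.0767] row -0.0045 -0.0000 0.0120
```

View pics/s19.png

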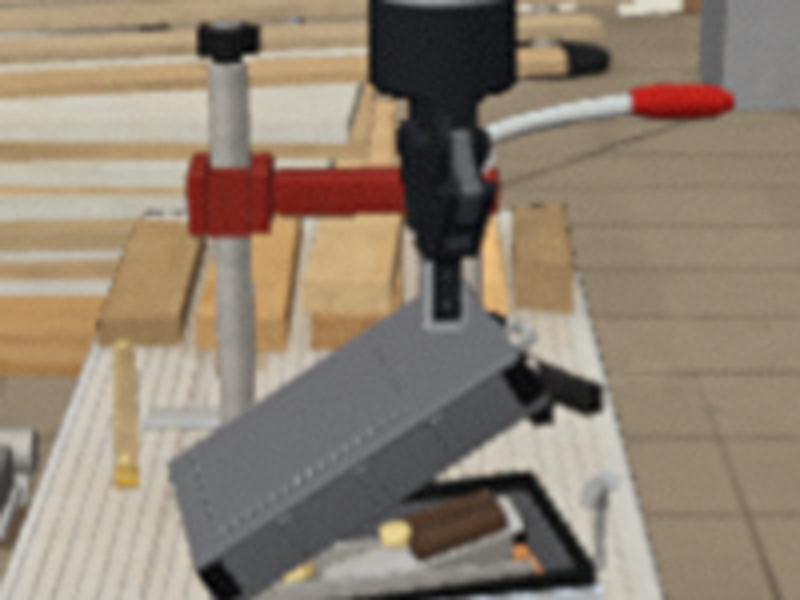

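>>> {"fn": "send_rows", "kwargs": {
  "moves": "-0.0075 0 0.006 0 0 0; -0.0075 0 0.0075 0 0 0; -0.007 0 0.0085 0 0 0; -0.0065 0 0.009 0 0 0; -0.006 0 0.009 0 0 0; -0.0055 0 0.009 0 0 0; -0.004 0 0.006 0 0 0; -0.001 0 0.002 0 0 0"
}}

```text
clock: 23.65
tool_pos: [0.391, 0.2048, 0.0842]
eef_rot: [[0.98, 0.201, -0.006], [0.201, -0.98, -0.001], [-0.006, -0.0, -1.0]]
wrist_force: [0.7, 0.4, 1.2]
grip_width: -0.0001
```

```bash
python3 - <<'E'
from h import *
from station import arm
s=arm.read_state();st(s)
sweep(s,range(12,-4,-2),r=.19)
f=arm.grab_frame("wrist");cv2.imwrite("pics/w20.png",f["pixels"][:,:,::-1])
g=arm.grab_frame("side");crop(g,240,180,440,330,4,"pics/s20.png")
E
```

```text
t 23.65 pos [0.391  0.2048 0.0842] psi -78.42 z [-5.7e-03 -7.0e-04 -1.0e+00] F [0.68 0.38 1.17] gw -0.0001 j [ 1.850e+01 -1.600e+00  1.219e+02  1.000e-01  6.000e+01  9.690e+01]
[-0.07494257 -0.00010985  0.08418664]
rot [-0.0004  0.0057  0.0024]
12 [-0.0678  0.      0.0908] row 0.0072 -0.0001 -0.0066
10 [-0.0702  0.      0.0845] row -0.0024 -0.0000 0.0063
8 [-0.0724  0.      0.0781] row -0.0022 -0.0000 0.0064
6 [-0.0744  0.      0.0717] row -0.0020 -0.0000 0.0064
4 [-0.0762  0.      0.0652] row -0.0018 -0.0000 0.0065
2 [-0.0777  0.      0.0586] row -0.0015 -0.0000 0.0066
0 [-0.079  0.     0.052] row -0.0013 -0.0000 0.0066
-2 [-0.0801  0.      0.0453] row -0.0011 -0.0000 0.0067
```

View pics/s20.png

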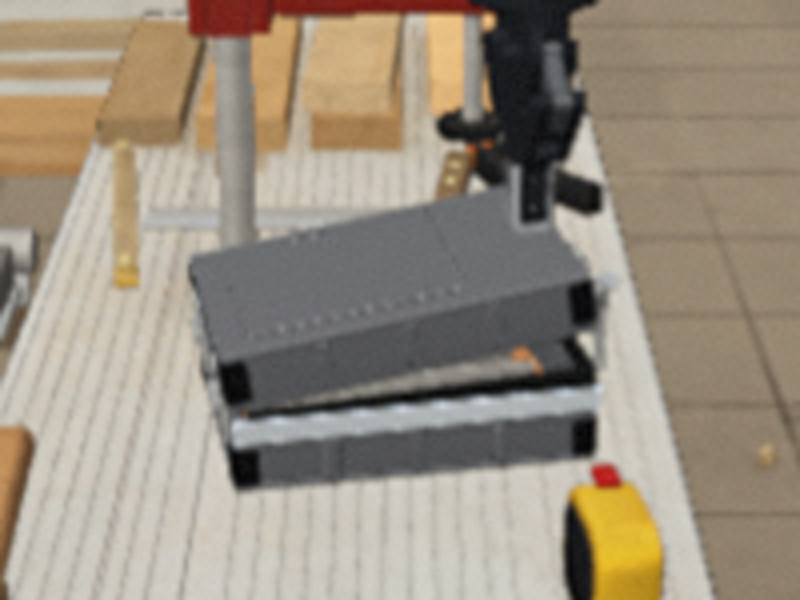

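View pics/w20.png

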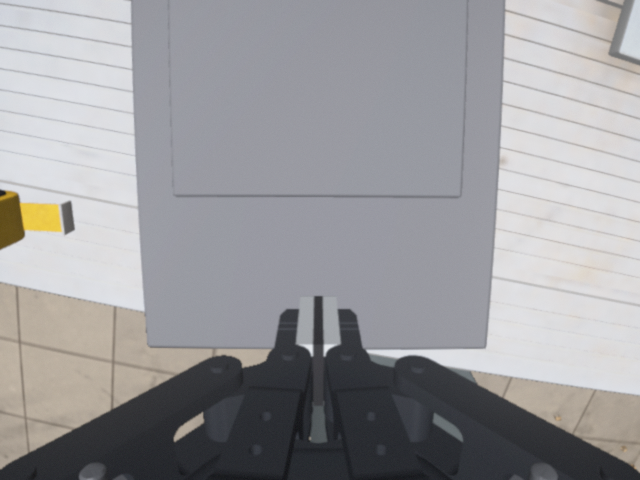

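>>> {"fn": "send_rows", "kwargs": {
  "moves": "0 0 0.002 0 0.002 0; 0 0 0.002 0 0.002 0; 0 0 0.0015 0 0.001 0; 0 0 0.0015 0 0 0; 0 0 0.001 0 0 0; 0 0 0.001 0 0 0; 0 0 0.001 0 0 0; 0 0 0 0 0 0"
}}

```text
clock: 24.75
tool_pos: [0.3913, 0.205, 0.0743]
eef_rot: [[0.98, 0.201, -0.001], [0.201, -0.98, 0.0], [-0.001, -0.001, -1.0]]
wrist_force: [0.2, 0.2, -0.3]
grip_width: 0.0001
```

```bash
python3 - <<'E'
from h import *
from station import arm
s=arm.read_state();st(s)
sweep(s,[8],r=.19)
E
```

```text
t 24.75 pos [0.3913 0.205  0.0743] psi -78.42 z [-1.e-03  4.e-04 -1.e+00] F [ 0.21  0.21 -0.27] gw 0.0001 j [ 18.5  -0.8 122.4   0.   58.4  96.9]
[-7.46327219e-02 -2.28629057e-05  7.43386454e-02]
rot [-0.0006  0.0009  0.0023]
8 [-0.0724  0.      0.0781] row 0.0022 -0.0000 -0.0038
```

>>> {"fn": "send_rows", "kwargs": {
  "moves": "-0.0004 0 0.001 0 0 0; -0.0004 0 0.001 0 0 0; -0.0004 0 0.001 0 0 0; -0.0004 0 0.001 0 0 0; 0 0 0.0008 0 0 0; 0 0 0.0008 0 0 0; 0 0 0.0005 0 0 0; 0 0 0 0 0 0"
}}

```text
clock: 25.75
tool_pos: [0.3896, 0.2046, 0.0678]
eef_rot: [[0.98, 0.201, -0.001], [0.201, -0.98, 0.0], [-0.001, -0.001, -1.0]]
wrist_force: [-0.2, 0.9, 1.8]
grip_width: -0.0001
```

>>> {"fn": "send_rows", "kwargs": {
  "moves": "0 0 0.0006 0 0 0; 0 0 0.0006 0 0 0; 0 0 0.0006 0 0 0; 0 0 0.0006 0 0 0; 0 0 0.0006 0 0 0; 0 0 0.0005 0 0 0; 0 0 0 0 0 0; 0 0 0 0 0 0"
}}

```text
clock: 26.75
tool_pos: [0.3889, 0.2045, 0.0646]
eef_rot: [[0.98, 0.201, -0.003], [0.201, -0.98, -0.0], [-0.003, -0.0, -1.0]]
wrist_force: [-1.5, -1.6, 3.5]
grip_width: 0.0002
```

```bash
python3 - <<'E'
from h import *
from station import arm
s=arm.read_state();st(s)
g=arm.grab_frame("side");crop(g,340,210,440,285,7,"pics/s21.png")
E
```

```text
t 26.75 pos [0.3889 0.2045 0.0646] psi -78.42 z [-2.9e-03 -2.0e-04 -1.0e+00] F [-1.5  -1.58  3.46] gw 0.0002 j [ 1.850e+01 -0.000e+00  1.229e+02  1.000e-01  5.720e+01  9.690e+01]
```

View pics/s21.png

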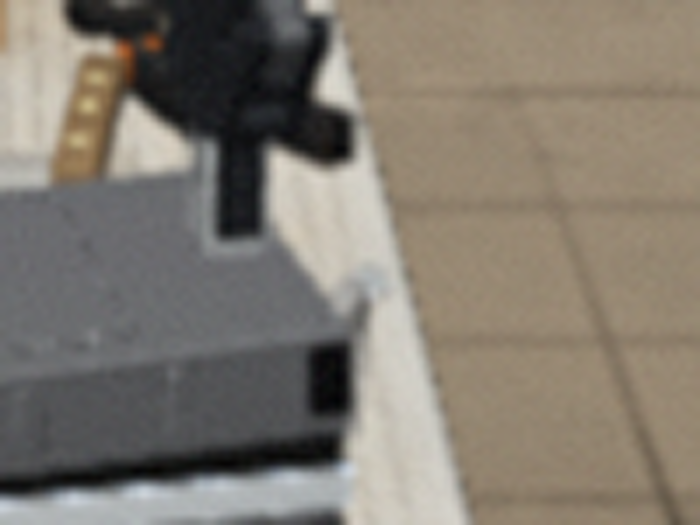

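>>> {"fn": "send_rows", "kwargs": {
  "moves": "0 0 0.0006 0 0 0; 0 0 0.0006 0 0 0; 0 0 0.0006 0 0 0; 0 0 0.0006 0 0 0; 0 0 0.0006 0 0 0; 0 0 0 0 0 0; 0 0 0 0 0 0; 0 0 0 0 0 0"
}}

```text
clock: 27.8
tool_pos: [0.3889, 0.2045, 0.0639]
eef_rot: [[0.98, 0.201, -0.005], [0.201, -0.98, -0.001], [-0.005, 0.0, -1.0]]
wrist_force: [-1.9, -0.2, 3.3]
grip_width: -0.0
```

>>> {"fn": "send_rows", "kwargs": {
  "moves": "0 0 0.001 0 0.0005 0; 0 0 0.001 0 0.0005 0; 0 0 0.001 0 0.0005 0; 0 0 0.001 0 0.0005 0; 0 0 0.001 0 0.0005 0; 0 0 0.001 0 0.0005 0; 0 0 0.001 0 0.0005 0; 0 0 0.001 0 0 0"
}}

```text
clock: 28.8
tool_pos: [0.3885, 0.2044, 0.0625]
eef_rot: [[0.979, 0.202, -0.008], [0.202, -0.979, -0.003], [-0.008, 0.001, -1.0]]
wrist_force: [-4.8, -2.3, 10.9]
grip_width: -0.0004
```

```bash
python3 - <<'E'
from h import *
from station import arm
s=arm.read_state();st(s);print(s["tau"])
E
```

```text
t 28.8 pos [0.3885 0.2044 0.0625] psi -78.35 z [-0.0078 -0.003  -1.    ] F [-4.81 -2.25 10.94] gw -0.0004 j [ 18.6   0.4 122.8  -0.   57.3  97. ]
[-3.20583573e-01 -2.19319385e+01 -2.38363534e+01  7.38960196e-03
 -1.53998908e+00  3.32502634e-03]
```

>>> {"fn": "send_rows", "kwargs": {
  "moves": "-0.0003 0 0.001 0 0.001 0; -0.0003 0 0.001 0 0.001 0; -0.0003 0 0.001 0 0.001 0; -0.0003 0 0.001 0 0.001 0; 0 0 0.001 0 0.001 0; 0 0 0.001 0 0.001 0; 0 0 0.001 0 0 0; 0 0 0.001 0 0 0"
}}

```text
clock: 29.8
tool_pos: [0.3886, 0.2044, 0.0625]
eef_rot: [[0.979, 0.203, -0.005], [0.203, -0.979, -0.004], [-0.006, 0.003, -1.0]]
wrist_force: [-3.8, -0.7, 10.8]
grip_width: -0.0004
```

```bash
python3 - <<'E'
from h import *
from station import arm
s=arm.read_state();st(s)
g=arm.grab_frame("side");crop(g,340,210,440,285,7,"pics/s22.png")
E
```

```text
t 29.8 pos [0.3886 0.2044 0.0625] psi -78.29 z [-0.0048 -0.004  -1.    ] F [-3.78 -0.75 10.8 ] gw -0.0004 j [ 18.7   0.3 122.9  -0.2  57.1  97. ]
```

View pics/s22.png

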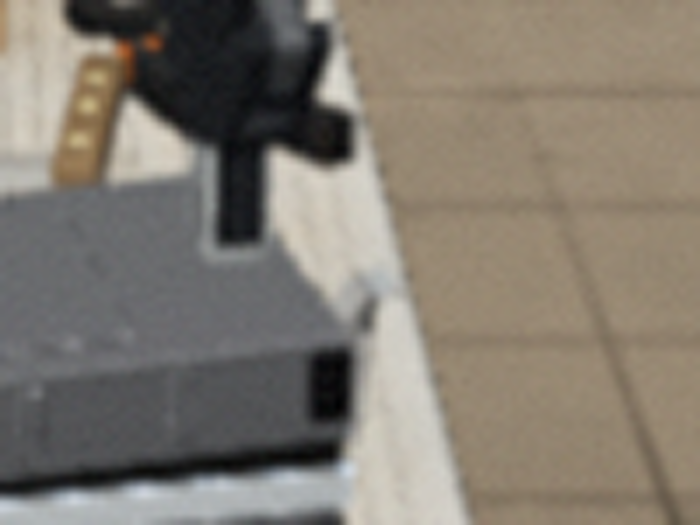

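>>> {"fn": "send_rows", "kwargs": {
  "moves": "0 0 0.0011 0 0 0; 0 0 0.0012 0 0 0; 0 0 0.0012 0 0 0; 0 0 0.0012 0 0 0; 0 0 0.0012 0 0 0; 0 0 0.0012 0 0 0; 0 0 0.0012 0 0 0; 0 0 0.0012 0 0 0"
}}

```text
clock: 30.85
tool_pos: [0.3882, 0.2043, 0.0613]
eef_rot: [[0.979, 0.204, -0.012], [0.204, -0.979, -0.007], [-0.014, 0.005, -1.0]]
wrist_force: [-4.6, -1.8, 12.0]
grip_width: 0.0001
```

>>> {"fn": "send_rows", "kwargs": {
  "moves": "0 0 0.0013 0 0.002 0; 0 0 0.0013 0 0.002 0; 0 0 0.0013 0 0.002 0; 0 0 0.0013 0 0.002 0; 0 0 0.0013 0 0.001 0; 0 0 0.0013 0 0.001 0; 0 0 0.0013 0 0 0; 0 0 0.0013 0 0 0"
}}

```text
clock: 31.85
tool_pos: [0.388, 0.2042, 0.0603]
eef_rot: [[0.979, 0.205, -0.01], [0.205, -0.979, -0.009], [-0.012, 0.006, -1.0]]
wrist_force: [-5.4, -2.1, 12.8]
grip_width: 0.0001
```

```bash
python3 - <<'E'
from h import *
from station import arm
s=arm.read_state();st(s)
g=arm.grab_frame("side");crop(g,340,210,440,285,7,"pics/s23.png")
E
```

```text
t 31.85 pos [0.388  0.2042 0.0603] psi -78.17 z [-0.01   -0.0086 -0.9999] F [-5.4  -2.11 12.85] gw 0.0001 j [ 18.8   0.7 122.7  -0.3  57.2  97.1]
```

View pics/s23.png

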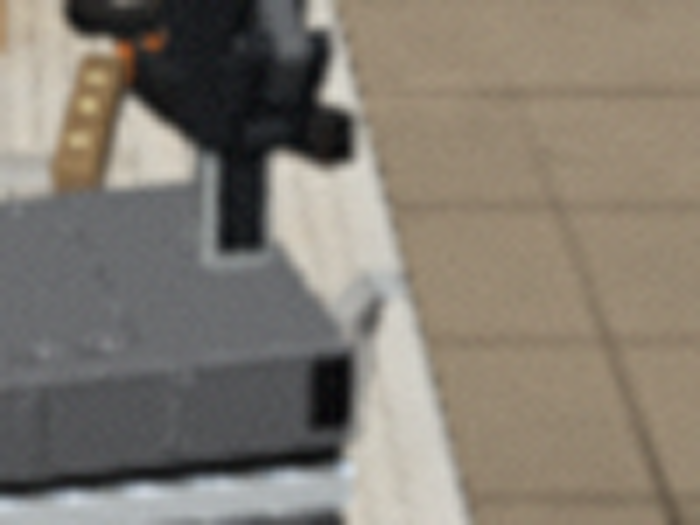

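>>> {"fn": "send_rows", "kwargs": {
  "moves": "-0.0004 0 0.0013 0 0.002 0; -0.0004 0 0.0013 0 0.002 0; -0.0004 0 0.0013 0 0.002 0; -0.0004 0 0.0013 0 0.002 0; -0.0004 0 0.0014 0 0.001 0; -0.0004 0 0.0014 0 0.001 0; -0.0004 0 0.0014 0 0 0; -0.0004 0 0.0014 0 0 0"
}}

```text
clock: 32.9
tool_pos: [0.3882, 0.2042, 0.0602]
eef_rot: [[0.979, 0.206, 0.0], [0.206, -0.979, -0.008], [-0.001, 0.008, -1.0]]
wrist_force: [-4.2, -1.7, 12.0]
grip_width: -0.0001
```

```bash
python3 - <<'E'
from h import *
from station import arm
s=arm.read_state();st(s);sweep(s,[])
E
```

```text
t 32.9 pos [0.3882 0.2042 0.0602] psi -78.11 z [ 3.0e-04 -8.2e-03 -1.0e+00] F [-4.17 -1.69 12.04] gw -0.0001 j [ 18.9   0.4 123.1  -0.5  56.6  97.3]
[-0.07774367 -0.00017666  0.0602169 ]
rot [0.0081 0.0014 0.0077]
```

>>> {"fn": "send_rows", "kwargs": {
  "moves": "-0.0007 0 0.0014 0.001 0.001 0.001; -0.0007 0 0.0014 0.001 0.001 0.001; -0.0007 0 0.0014 0.001 0.001 0.001; -0.0007 0 0.0014 0.001 0.001 0.001; -0.0007 0 0.0015 0.001 0.001 0.001; -0.0007 0 0.0015 0.001 0.001 0.001; -0.0007 0 0.0015 0.001 0.001 0.001; -0.0007 0 0.0015 0 0.001 0"
}}

```text
clock: 33.9
tool_pos: [0.3885, 0.2044, 0.0602]
eef_rot: [[0.98, 0.2, 0.012], [0.2, -0.98, 0.0], [0.012, 0.002, -1.0]]
wrist_force: [-4.9, -1.4, 12.9]
grip_width: -0.0001
```

```bash
python3 - <<'E'
from h import *
from station import arm
s=arm.read_state();st(s);sweep(s,[])
E
```

```text
t 33.9 pos [0.3885 0.2044 0.0602] psi -78.44 z [ 1.220e-02  3.000e-04 -9.999e-01] F [-4.91 -1.45 12.87] gw -0.0001 j [ 18.7  -0.2 123.7  -0.2  55.8  97.3]
[-7.74167562e-02 -6.07241164e-05  6.01938914e-02]
rot [ 0.0021 -0.012   0.0019]
```

>>> {"fn": "send_rows", "kwargs": {
  "moves": "-0.0005 0 0.0015 0 -0.002 0; -0.0005 0 0.0016 0 -0.002 0; -0.0005 0 0.0016 0 -0.002 0; -0.0005 0 0.0016 0 -0.001 0; -0.0005 0 0.0016 0 0 0; -0.0005 0 0.0016 0 0 0; -0.0005 0 0.0016 0 0 0; -0.0005 0 0.0016 0 0 0"
}}

```text
clock: 34.9
tool_pos: [0.3881, 0.2043, 0.0591]
eef_rot: [[0.979, 0.202, 0.005], [0.202, -0.979, -0.003], [0.004, 0.004, -1.0]]
wrist_force: [-6.4, -1.9, 13.0]
grip_width: 0.0001
```

```bash
python3 - <<'E'
from h import *
from station import arm
s=arm.read_state();st(s);sweep(s,[])
g=arm.grab_frame("side");crop(g,340,210,440,285,7,"pics/s24.png")
E
```

```text
t 34.9 pos [0.3881 0.2043 0.0591] psi -78.35 z [ 0.0047 -0.0032 -1.    ] F [-6.39 -1.86 13.03] gw 0.0001 j [ 18.8   0.2 123.4  -0.3  56.2  97.3]
[-7.78518449e-02 -9.04747338e-05  5.91437595e-02]
rot [ 0.0041 -0.0039  0.0035]
```

View pics/s24.png

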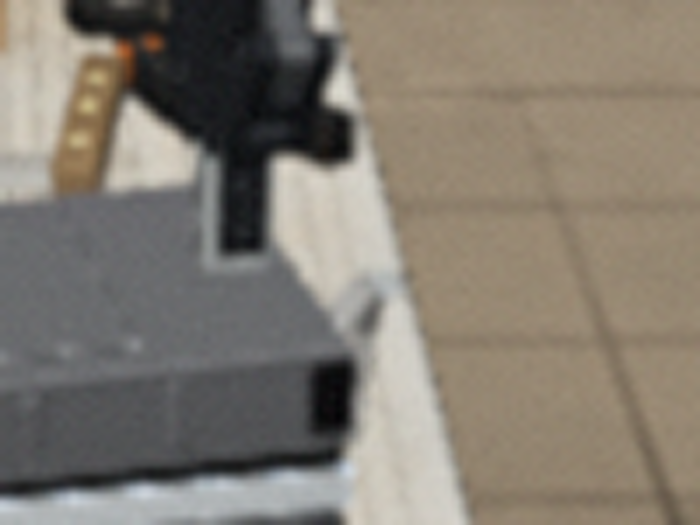

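>>> {"fn": "send_rows", "kwargs": {
  "moves": "-0.001 0 0.0016 0.001 0 0; -0.001 0 0.0017 0.001 0 0; -0.001 0 0.0017 0.001 0 0; -0.001 0 0.0017 0 0 0; -0.001 0 0.0017 0 0 0; -0.001 0 0.0018 0 0 0; -0.001 0 0.0018 0 0 0; -0.001 0 0.0018 0 0 0"
}}

```text
clock: 35.95
tool_pos: [0.3882, 0.2043, 0.0584]
eef_rot: [[0.979, 0.204, 0.013], [0.204, -0.979, 0.0], [0.013, 0.003, -1.0]]
wrist_force: [-5.1, -1.6, 13.1]
grip_width: -0.0003
```

```bash
python3 - <<'E'
from h import *
from station import arm
s=arm.read_state();st(s);sweep(s,[])
g=arm.grab_frame("side");crop(g,340,210,440,285,7,"pics/s25.png")
E
```

```text
t 35.95 pos [0.3882 0.2043 0.0584] psi -78.26 z [ 1.340e-02  1.000e-04 -9.999e-01] F [-5.14 -1.63 13.05] gw -0.0003 j [ 1.880e+01 -1.000e-01  1.238e+02 -3.000e-01  5.550e+01  9.720e+01]
[-7.78082406e-02 -5.52984774e-05  5.83622758e-02]
rot [ 0.0026 -0.0131  0.0051]
```

View pics/s25.png

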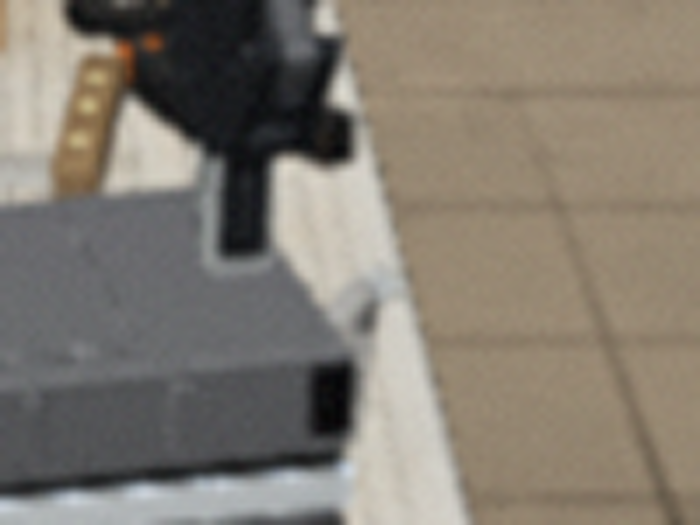

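>>> {"fn": "send_rows", "kwargs": {
  "moves": "0 0 0.0018 0 -0.002 0; 0 0 0.0018 0 -0.002 0; 0 0 0.0019 0 -0.002 0; 0 0 0.0019 0 -0.002 0; 0 0 0.0019 0 -0.001 0; 0 0 0.0019 0 -0.001 0; 0 0 0.0019 0 -0.001 0; 0 0 0.0019 0 0 0"
}}

```text
clock: 37.0
tool_pos: [0.3873, 0.204, 0.057]
eef_rot: [[0.979, 0.205, -0.011], [0.205, -0.979, -0.008], [-0.012, 0.005, -1.0]]
wrist_force: [-7.2, -2.2, 17.4]
grip_width: 0.0001
```

```bash
python3 - <<'E'
from h import *
from station import arm
s=arm.read_state();st(s);sweep(s,[])
g=arm.grab_frame("side");crop(g,340,210,440,285,7,"pics/s26.png")
E
```

```text
t 37.0 pos [0.3873 0.204  0.057 ] psi -78.18 z [-0.0107 -0.0078 -0.9999] F [-7.21 -2.25 17.43] gw 0.0001 j [ 18.8   1.  122.9  -0.3  56.8  97.1]
[-0.07869086 -0.0001374   0.05695398]
rot [0.0055 0.0121 0.0064]
```

View pics/s26.png

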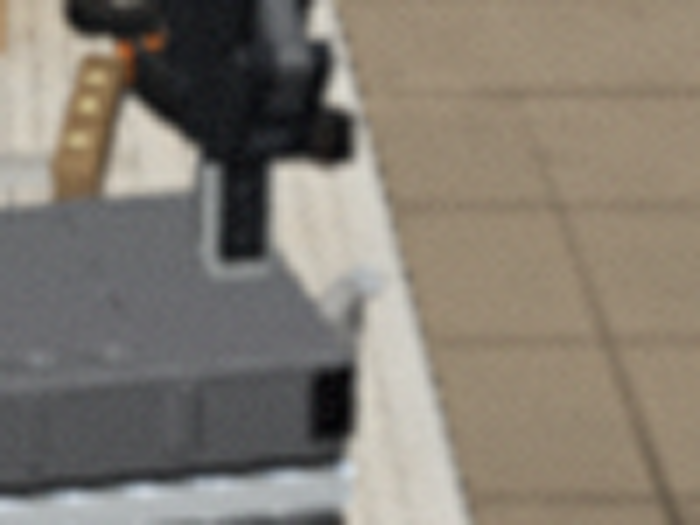

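The hook in the side picture has moved back from about x 395 to 375 in the crop, and the force is at the 17 N stop, so the catch looks snapped. I'll back off.

>>> {"fn": "send_rows", "kwargs": {
  "moves": "0 0 -0.001 0 0 0; 0 0 -0.001 0 0 0; 0 0 -0.002 0 0 0; 0 0 -0.004 0 0 0; 0 0 -0.008 0 0 0; 0 0 -0.015 0 0 0; 0 0 -0.02 0 0 0; 0 0 -0.02 0 0 0"
}}

```text
clock: 38.05
tool_pos: [0.3878, 0.2044, 0.1304]
eef_rot: [[0.979, 0.205, -0.01], [0.205, -0.979, -0.008], [-0.012, 0.006, -1.0]]
wrist_force: [0.1, -0.8, 0.8]
grip_width: -0.0
```

```bash
python3 - <<'E'
from h import *
from station import arm
s=arm.read_state();st(s)
g=arm.grab_frame("side");crop(g,340,210,440,285,7,"pics/s27.png")
t=arm.grab_frame("top");crop(t,160,160,360,310,4,"pics/t27.png")
w=arm.grab_frame("wrist");cv2.imwrite("pics/w27.png",w["pixels"][:,:,::-1])
E
```

```text
t 38.05 pos [0.3878 0.2044 0.1304] psi -78.18 z [-0.0104 -0.0079 -0.9999] F [ 0.09 -0.81  0.82] gw -0.0 j [ 18.8  -5.7 120.1  -0.3  66.3  97.1]
```

View pics/s27.png

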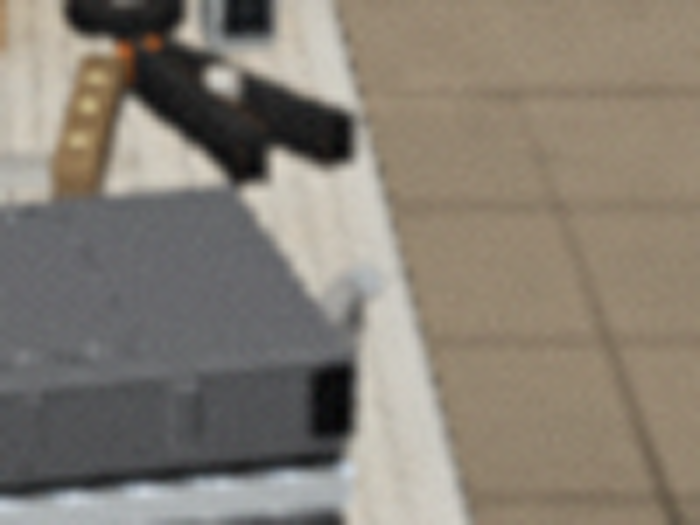

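View pics/w27.png

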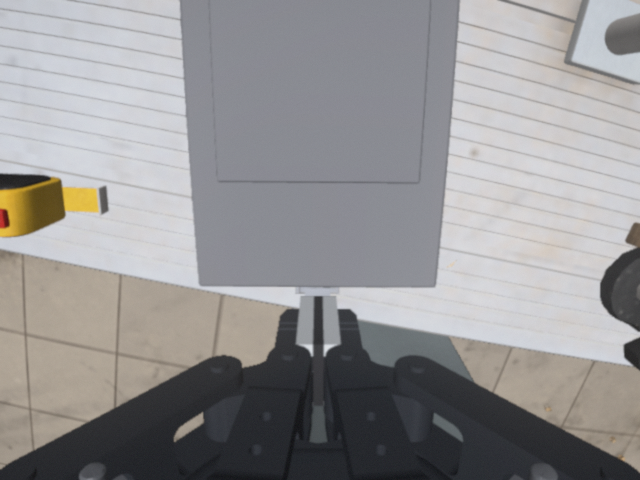

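View pics/t27.png

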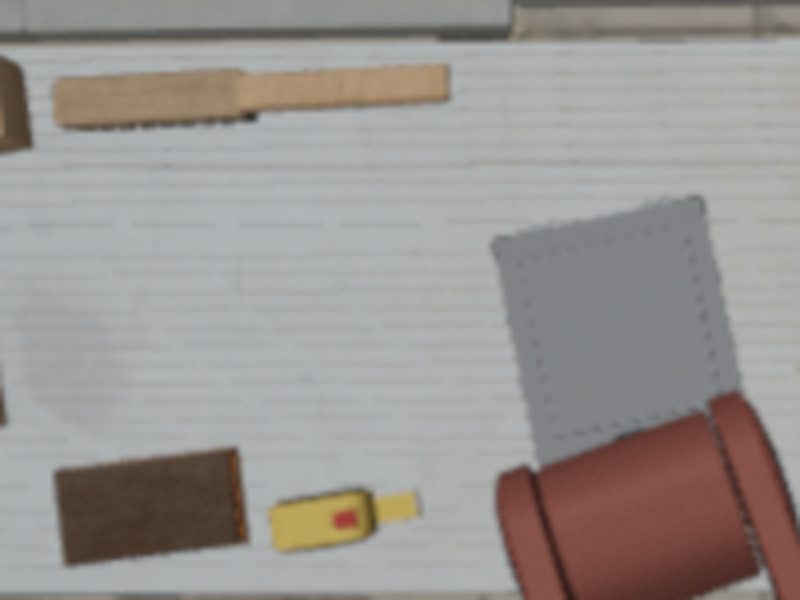

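>>> {"fn": "send_rows", "kwargs": {
  "moves": "0 0 -0.01 0 0 0; 0 0 -0.01 0 0 0; 0 0 -0.005 0 0 0; 0 0 0 0 0 0; 0 0 0 0 0 0; 0 0 0 0 0 0; 0 0 0 0 0 0; 0 0 0 0 0 0"
}}

```text
clock: 39.2
tool_pos: [0.3872, 0.2043, 0.1548]
eef_rot: [[0.979, 0.205, -0.012], [0.205, -0.979, -0.008], [-0.014, 0.006, -1.0]]
wrist_force: [0.2, -0.1, 0.1]
grip_width: 0.0002
```

```bash
python3 - <<'E'
from h import *
from station import arm
s=arm.read_state();st(s)
g=arm.grab_frame("side");crop(g,340,210,440,285,7,"pics/s28.png")
E
```

```text
t 39.2 pos [0.3872 0.2043 0.1548] psi -78.19 z [-0.0122 -0.0085 -0.9999] F [ 0.19 -0.14  0.15] gw 0.0002 j [ 18.8  -7.6 118.9  -0.3  69.4  97.1]
```

View pics/s28.png

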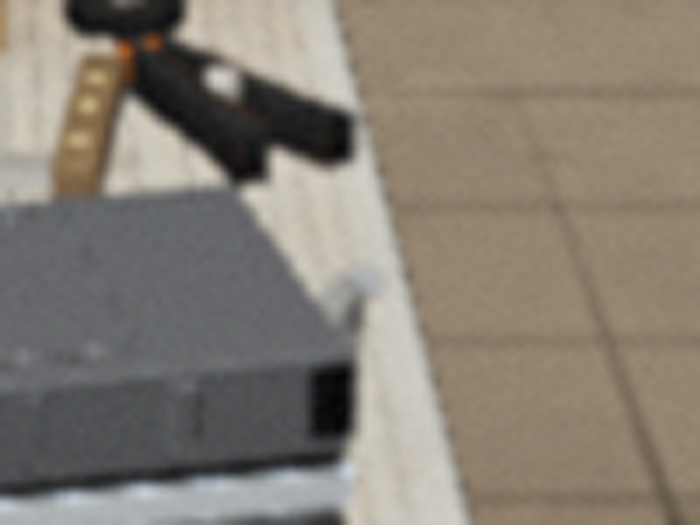

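The lid's front corner (about 352,362 in the crop) and the hook (325–380) are where they were right after release, and the arm is clear.

```bash
python3 -c "
from station import arm
print(arm.finish_job())"
```

```text
the job is handed in; nothing more can be done
None
```

The plane is lying flat in the cork cut-out, and the lid is shut and appears held by its catch. I handed the job in at 39.2 s.

- **Grasp:** My first grasp closed above the plane without moving it. The pictures put the shut fingertips about 42 mm higher than the reported TCP pose and `arm.nose_length` imply. I used the heights from the pictures from then on, and the second grasp held.
- **Placing:** I set the plane down until its weight came off the wrist, with about 2 N upward at the end, and let go. The wrist pictures afterwards showed it straight in the cut-out.
- **Lid:** I swung it down from behind with closed fingers and pressed the front strip in small force steps. The catch snapped in the last one, which ended at 17.4 N vertical, about 19 N with the sideways part. Force was read only at the end of each call, so I did not see any peaks within a call.
- **Last checks:** The pictures right after release and about 1 s later show the hook back at rest and the lid edge not lifted. The wrist force was about 0 with the arm well clear. The bystanders I could see had not moved. I could not read the lid or catch angle directly; this is judged from the side pictures only.

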